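# Dry-fit loose front-axle parts in the parts they belong to

### The arm

A 7-joint arm with a two-finger parallel gripper is mounted at the origin on a cart in front of the work surface, level with it; the furniture and walls round the work are solid. World frame = base frame: x ahead of the robot, y to its left, z up, the work surface at z = 0. Lengths are in m, angles in rad, forces in N, time in s.
With the tool pointing down it reaches from about 0.4 to 0.85 m from the base axis. Payload 10.4 kg.
Tool frame: the origin (TCP) lies on the centre line of the jaws, within the pads' length; the fingertips stand 11 mm ahead of it and the grasp point (between the pads) lies 8 mm behind it (tip_reach is the distance from the TCP to the fingertips, in m); z points along the fingers, y is the line along which they close (so a half turn about z gives the same grasp; the last joint's range is limited). The gripper opens to 85 mm and grips with 20 to 120 N. Pads are 22 mm wide; open, the fingers measure 114 mm over their backs; the gripper's body (76 mm by 85 mm) begins 54 mm behind the grasp point. The pads swing forward as they close: fully open they stand 13 mm farther back than shut.
Start: joints at [1.273, 0.332, -0.065, 1.46, 0.022, 1.35, -0.088], TCP at [0.17, -0.602, 0.242] pointing down, gripper open.
Joint ranges: [-2.6, 2.6], [-0.5, 2.12], [-1.47, 1.34], [0.16, 2.42], [-1.27, 4.41], [0.06, 2.06], [-2.6, 2.6]. Speed limits (rad/s): [2.22, 2.22, 2.79, 2.79, 3.14, 3.14, 3.14].

### API

Orientations are given as a unit quaternion [x, y, z, w].
In Python, from workcell import get_obs, camera, hand_in, tip_reach gives the robot as it stands. The module is installed in compiled form; this text tells all that it offers.
- The arm moves only by the tool move_arm, never from a script. Its argument "plan" is a list of rows, each an object with "delta_pos": the shift along the tool's x, y, z in m, a list of three; "turn": the turn, a rotation vector about the tool's x, y, z in rad, a list of three; "fingers": the closure, from 0 (fully open) to 1 (shut). A call has 1 to 12 rows; each row is the pose to reach, as a shift and turn from the pose commanded when the call began, along the tool's axes at that moment; what a row does not reach only later rows make up. A row lasts 1/8 s, in which the tool goes at most 62.5 mm and 10.7 degrees, less where a joint would pass 70% of its speed; a pose out of reach is approached as far as the arm can. A call with a gripper value outside its range is refused whole. The fingers move at their own pace and stop on an object; "force" is the grip in N (left out, the last holds). Time passes only in rows, so rows that repeat a pose let the fingers close. It gives the time, the measured TCP pose, the force, the opening and the grip force at its end, in the units of the state.
- get_obs(): the state, without advancing time (a new reading comes with each control period).
- camera(name): name is "side" or "top" or "wrist"; returns a dict with "color" (400x640x3 uint8, red, green, blue), "range_z" (400x640 float32, m along the optical axis (not along the pixel's ray), 0 where there is no reading), "fx", "fy", "cx", "cy" (pixels), "R" (3x3) and "t" (3): a world point X has camera coordinates R X + t; the wrist camera has in their place "tool_from_camera" (4x4, takes a point from camera to tool coordinates, whose origin is the TCP and whose axes are the flange's). Camera axes: x right, y down, z forward; pixel columns grow to the right and rows downward; lengths in m; the calibration is good to about 2 mm. A picture is of the moment at which its call begins: read the wrist's pose just before it.
- hand_in(): hands the job in; it is judged then, once.
The state is a dict: "clock": time; "joint_pos": joint angles; "joint_velocities": joint speeds; "tau": joint torques, N m; "position": TCP position; "ee_rot": TCP orientation; "ft_force": force on the tool from outside, world axes, zero at the start; "torque": the same for the moment, N m; "grip_width": opening from 0.0 (shut) to 1.0 (fully open); "grasp_force": force on a finger pad.
Only numpy, scipy, OpenCV 4.12 (cv2) and the standard library are available. Lean on these libraries where they do the work, as an engineer would, in place of code of your own. Each camera call takes 0.05 s, during which the arm holds its last target. There are 200 camera calls.

### The job

A buyer wants to see that these front-axle parts belong together: dry-fit each one upright and fully home in its mate. The ball bearing goes into the wheel hub, the rubber bush into the large eye of the suspension arm, the king pin into its red-brown carrier and the coil spring into the blue spring pan, with the blue top cup set on the standing spring, stud up.

Things in the scene. Friction and masses are not known exactly. Their poses are not given: they have to be found in the camera images.
- bearing: Loose ball bearing, bright steel with brass-coloured cage, lying flat: 62 mm across, 17 mm high. Origin: centre of its underside, z up. Grip its outside, any yaw. Flat fixed scrap up to 30 mm high lies about on the right half of the table.
- bush: Loose black rubber suspension bush, waisted like a short dumb-bell with a steel tube through it, standing upright: 40 mm across, 50 mm high. Origin: centre of its underside, z up.
- king_pin: Loose plain brown-grey steel king pin standing upright: 28 mm across, 90 mm high. Origin: centre of its underside, z up.
- spring: Loose grey coil spring standing upright: 44 mm across, 50 mm high (stiff, does not give). Origin: centre of its underside, z up.
- spring_cup: Loose blue top cup of the spring, skirt down: disc 68 mm across with a bright stud up from its middle (24 mm across, 14 to 46 mm above the origin; grip it there). Under the disc a hollow 9 mm deep, 52 mm wide, flared to 62 mm at its mouth, goes over the spring's top. Origin: centre of its underside (skirt's edge), z up; on the seated spring it lies 45 mm above the table.
- wheel_hub: Fixed grey steel wheel hub lying flat: five-hole flange 106 mm across and 9 mm thick, and in its middle a raised ring 86 mm across and 20 mm high round the bearing seat. The seat is 66 mm wide, chamfered to 78 mm at its mouth, and its floor is 12 mm above the origin; a seated bearing stands 9 mm proud of the ring. Origin: centre, on the table; z up.
- suspension_arm: Fixed near-black forged arm lying flat: a large eye 68 mm across and 26 mm high, and a shank along its +x axis to a small eye 95 mm off. The large eye's bore for the bush is 45 mm wide, flared to 58 mm at its mouth, its floor 5 mm above the origin; a seated bush stands 29 mm proud. Origin: centre of the large eye, on the table; z up.
- pin_carrier: Fixed red-brown king-pin carrier: a square four-bolt foot 82 mm wide and a ribbed round boss 57 mm across whose top is 45 mm above the table. Its bore for the king pin is 33 mm wide, flared to 48 mm at its mouth, with its floor 6 mm above the origin; a seated pin stands 51 mm proud. Origin: centre of the foot, on the table; z up.
- spring_pan: Fixed blue spring pan: a plate 70 x 104 mm with a pressed round dish, its rim 16 mm above the table. The dish is 52 mm wide inside, flared to 68 mm at its rim, with its floor 4 mm above the origin; a seated spring's top is 54 mm above the table. Origin: centre of the plate, on the table; z up.
Not all that is in view belongs to the job. What is shaped like the king_pin but green or orange is not meant.

How it is judged:
At the end, for the whole second after the job is handed in: Each part is released, at rest, upright within 0.15 rad and fully down (within 4 mm) in its mate: bearing and bush within 6 mm of centre, king pin 7 mm, spring 8 mm; the top cup sits down on the seated spring within 8 mm of its centre and 12 mm of the pan's (horizontal distance between bearing and wheel_hub below 0.006 m and z of bearing in the frame of wheel_hub between 0.008 and 0.016 m and angle between each of bearing, bush, king_pin, spring, spring_cup's own z axis and vertical below 0.15 rad and linear speed of each of bearing, bush, king_pin, spring, spring_cup below 0.02 m/s and horizontal distance between bush and suspension_arm below 0.006 m and z of bush in the frame of suspension_arm between 0.001 and 0.009 m and horizontal distance between king_pin and pin_carrier below 0.007 m and z of king_pin in the frame of pin_carrier between 0.002 and 0.01 m and horizontal distance between spring and spring_pan below 0.008 m and z of spring in the frame of spring_pan between 0 and 0.008 m and horizontal distance between spring_cup and spring_pan below 0.012 m and z of spring_cup in the frame of spring_pan between 0.041 and 0.049 m and horizontal distance between spring_cup and spring below 0.008 m); the robot touches nothing.
It also fails if it takes over 115 s, if anything falls off the work surface, if the arm or the gripper's body presses on something with over 40 N, if the wrist force passes 120 N, or if a joint passes its speed limit or range.

## Working session

There is one attempt and no reset: what is moved stays moved. The work goes in short steps, Python scripts to look and compute and a tool call to move; the robot and the scene stay as the last step left them, time stands still between calls to the robot, and variables do not carry over. Pictures are saved under pics/ and viewed, at most 14 in all, crops included, and the job is handed in when it is done.

Besides the shell and the picture viewer there is one more tool, called after "Request:" as name([rows], argument=value, ...), one row to a line, values as JSON. move_arm: Moves the arm, as the interface text tells. Its arguments: {"type":"object","properties":{"plan":{"type":"array","items":{"type":"object","properties":{"delta_pos":{"type":"array","items":{"type":"number"}},"turn":{"type":"array","items":{"type":"number"}},"fingers":{"type":"number"}}}},"force":{"type":"number"}},"required":["plan"]}

```bash
mkdir -p pics; python3 - <<'E'
from workcell import get_obs,camera,tip_reach
import cv2,numpy as np
o=get_obs();print({k:np.round(v,3).tolist() for k,v in o.items()}, tip_reach)
for n in("top","side"):
    c=camera(n);cv2.imwrite(f"pics/{n}0.png",c["color"][:,:,::-1]);np.savez(f"{n}0.npz",**c)
    print(n,c["fx"],c["cx"],c["cy"],np.round(c["R"],3).tolist(),np.round(c["t"],3))
E
```

```text
{'clock': 0.0, 'joint_pos': [1.273, 0.333, -0.065, 1.461, 0.022, 1.35, -0.089], 'joint_velocities': [0.001, 0.002, 0.001, -0.001, 0.0, -0.001, -0.002], 'tau': [0.001, -62.544, 0.05, -39.161, 0.016, 0.01, -0.0], 'position': [0.169, -0.601, 0.241], 'ee_rot': [0.991, 0.137, -0.0, -0.001], 'ft_force': [0.369, 1.255, 0.217], 'torque': [-0.017, -0.026, 0.015], 'grasp_force': 0.0, 'grip_width': 1.003} 0.011
top 477.87223124395683 324.6052078480499 198.00864275846433 [[-0.005, -1.0, 0.01], [-0.991, 0.004, -0.137], [0.137, -0.011, -0.991]] [-0.035  0.476  1.367]
side 396.6683620233856 323.0272573005789 198.26083316335087 [[-1.0, -0.025, 0.015], [-0.028, 0.644, -0.764], [0.01, -0.764, -0.645]] [0.47  0.059 1.025]
```

View pics/top0.png

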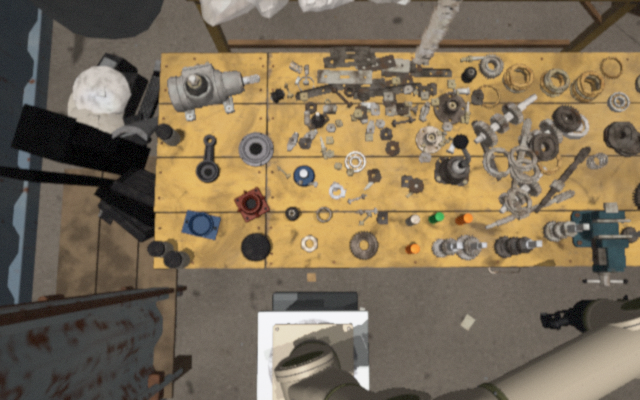

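View pics/side0.png

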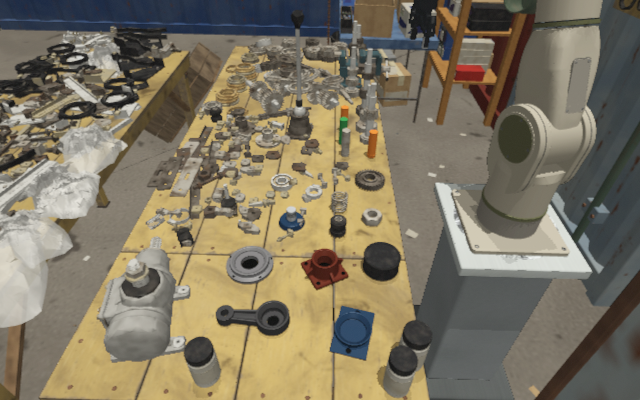

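The top view shows hub (256,149), arm eye (207,172), carrier (251,204), pan (202,224), cup (304,176), bush (293,213), likely spring (324,214), grey pin (414,219), and bearing candidates (356,160) and (337,191). The side view shows the same parts. I'll zoom in and measure.

```bash
cat > h.py <<'E'
import numpy as np,cv2
def load(n): return dict(np.load(n+".npz"))
def ray(c,u,v,z):
    R,t=c["R"],c["t"];o=-R.T@t;d=R.T@np.array([(u-c["cx"])/c["fx"],(v-c["cy"])/c["fy"],1]);return o+d*(z-o[2])/d[2]
def cloud(c):
    v,u=np.mgrid[:400,:640];r=c["range_z"];p=np.stack([(u-c["cx"])/c["fx"]*r,(v-c["cy"])/c["fy"]*r,r],-1)
    P=(p-c["t"])@c["R"];P[r==0]=np.nan;return P
E
python3 - <<'E'
from h import *
t=load("top0");s=load("side0")
a=cv2.resize(t["color"][135:260,180:440],None,fx=3,fy=3,interpolation=2)
b=cv2.resize(s["color"][120:240,260:400],None,fx=4,fy=4,interpolation=2)
cv2.imwrite("pics/tc.png",a[:,:,::-1])
cv2.imwrite("pics/sc.png",b[:,:,::-1])
P=cloud(t)
for n,u,v,z in [("hub",256,149,.02),("arm",207,172,.026),("carrier",251,204,.045),("pan",202,224,.016),("cup",304,176,.046),("bush",293,213,.05),("spr",324,214,.05),("pin",414,219,.09),("b1",356,160,.017),("b2",337,191,.017)]:
    print(n,ray(t,u,v,z).round(3),"depth max z",np.nanmax(P[v-6:v+7,u-6:u+7,2]).round(3),(P[v-12:v+13,u-12:u+13,2]>.01).sum())
print("table z",np.nanmedian(P[225:240,270:285,2]))
E
```

```text
hub [0.627 0.167 0.02 ] depth max z 0.016 419
arm [0.556 0.31  0.026] depth max z 0.026 265
carrier [0.458 0.176 0.045] depth max z 0.05 464
pan [0.403 0.323 0.016] depth max z 0.013 190
cup [0.539 0.023 0.046] depth max z 0.052 331
bush [0.43  0.054 0.05 ] depth max z 0.053 157
spr [ 0.427 -0.035  0.05 ] depth max z 0.054 85
pin [ 0.408 -0.286  0.09 ] depth max z 0.097 118
b1 [ 0.593 -0.132  0.017] depth max z 0.024 264
b2 [ 0.499 -0.074  0.017] depth max z 0.038 189
table z -5.742543771144002e-05
```

View pics/tc.png

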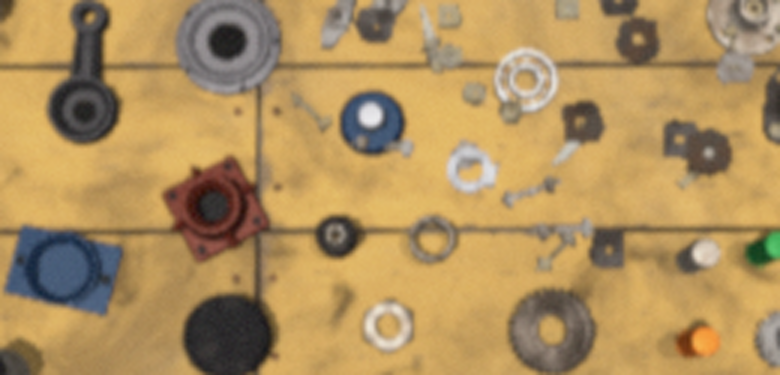

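View pics/sc.png

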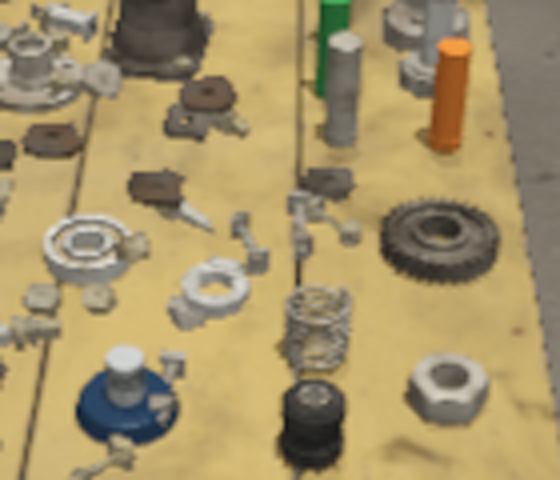

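The crops show the bearing at top crop (526,80), with scrap touching its near side at (512,112). The bush is at (337,236), the coil spring at (433,240), the cup at (372,122) with small scrap beside it, and the grey pin at (702,253). The white rings at (471,167) and (388,325) are other parts.

```bash
cat >> h.py <<'E'
from scipy.spatial.transform import Rotation as Ro
def go(o,xyz,yaw):
    """shift/turn from pose o to tool pointing down, closing line (tool y) at world yaw"""
    q=Ro.from_quat(o["ee_rot"]);y=np.array([np.cos(yaw),np.sin(yaw),0]);z=np.array([0,0,-1.])
    best=None
    for s in(1,-1):
        Rt=np.stack([np.cross(s*y,z),s*y,z],1);tv=(q.inv()*Ro.from_matrix(Rt)).as_rotvec()
        if best is None or np.linalg.norm(tv)<np.linalg.norm(best):best=tv
    d=q.inv().apply(np.array(xyz)-o["position"])
    print("delta",d.round(4).tolist(),"turn",best.round(4).tolist());return d,best
E
python3 - <<'E'
from h import *
from workcell import *
t=load("top0");P=cloud(t).reshape(-1,3);Q=cloud(load("side0")).reshape(-1,3);P=np.vstack([P,Q])
for x0 in np.arange(.2,.8,.1):
    print(round(x0,1),[ (lambda m:round(float(np.nanmax(P[m,2])),2) if m.any() else None)((abs(P[:,0]-x0)<.05)&(abs(P[:,1]-y)<.05)&(P[:,2]<.8)) for y in np.arange(-.6,.5,.1)])
w=camera("wrist");print(w["fx"],w["cx"],w["cy"],w["tool_from_camera"].round(4).tolist())
o=get_obs();go(o,[.43,-.10,.38],-1.29)
E
```

```text
0.2 [0.61, 0.64, 0.64, -0.7, -0.61, -0.0, -0.0, 0.0, -0.0, -0.7, -0.7]
0.3 [0.24, 0.18, 0.2, 0.1, 0.03, 0.03, 0.03, 0.05, 0.05, 0.01, 0.1]
0.4 [0.16, 0.15, 0.12, 0.1, 0.03, 0.04, 0.05, 0.05, 0.05, 0.02, 0.1]
0.5 [0.15, 0.14, 0.33, 0.41, 0.04, 0.04, 0.05, 0.03, 0.05, 0.03, 0.01]
0.6 [0.15, 0.15, 0.34, 0.41, 0.04, 0.04, 0.05, 0.03, 0.03, 0.03, 0.1]
0.7 [0.12, 0.11, 0.05, 0.05, 0.74, 0.05, 0.09, 0.03, 0.03, 0.13, 0.11]
0.8 [0.08, 0.06, 0.05, 0.05, 0.06, 0.06, 0.05, 0.04, 0.1, 0.19, 0.14]
287.99174940763777 323.0470799955488 202.73689324036755 [[0.0006, -0.9486, -0.3164, 0.0813], [1.0, 0.001, -0.001, 0.0008], [0.0013, -0.3164, 0.9486, -0.1316], [0.0, 0.0, 0.0, 1.0]]
delta [0.3867, -0.4119, -0.1379] turn [-0.0011, 0.0, -0.006]
```

Request:
move_arm([
  {"delta_pos": [0.38,-0.42,-0.14],"turn": [0,0,0],"fingers": 0},
  {"delta_pos": [0.38,-0.42,-0.14],"turn": [0,0,0],"fingers": 0},
  {"delta_pos": [0.38,-0.42,-0.14],"turn": [0,0,0],"fingers": 0},
  {"delta_pos": [0.38,-0.42,-0.14],"turn": [0,0,0],"fingers": 0},
  {"delta_pos": [0.38,-0.42,-0.14],"turn": [0,0,0],"fingers": 0},
  {"delta_pos": [0.38,-0.42,-0.14],"turn": [0,0,0],"fingers": 0},
  {"delta_pos": [0.38,-0.42,-0.14],"turn": [0,0,0],"fingers": 0},
  {"delta_pos": [0.38,-0.42,-0.14],"turn": [0,0,0],"fingers": 0},
  {"delta_pos": [0.53,-0.46,-0.14],"turn": [0,0,0],"fingers": 0},
  {"delta_pos": [0.53,-0.46,-0.14],"turn": [0,0,0],"fingers": 0},
  {"delta_pos": [0.53,-0.46,-0.14],"turn": [0,0,0],"fingers": 0},
  {"delta_pos": [0.53,-0.46,-0.14],"turn": [0,0,0],"fingers": 0},
])

```text
clock: 1.65
position: [0.5563, -0.0128, 0.3822]
ee_rot: [0.99, 0.138, 0.0, -0.001]
ft_force: [0.2, -0.5, -0.1]
grip_width: 1.0
grasp_force: 0.0
```

```bash
cat >> h.py <<'E'
def wrist(name):
    from workcell import get_obs,camera
    import time
    o=get_obs();w=camera("wrist");T=np.eye(4);T[:3,:3]=Ro.from_quat(o["ee_rot"]).as_matrix();T[:3,3]=o["position"]
    M=np.linalg.inv(T@w["tool_from_camera"]);c=dict(color=w["color"],range_z=w["range_z"],fx=w["fx"],fy=w["fy"],cx=w["cx"],cy=w["cy"],R=M[:3,:3],t=M[:3,3])
    np.savez(name+".npz",**c);return o,c
def proj(c,X):
    p=c["R"]@np.array(X)+c["t"];return c["fx"]*p[0]/p[2]+c["cx"],c["fy"]*p[1]/p[2]+c["cy"]
E
python3 - <<'E'
from h import *
o,c=wrist("w1");cv2.imwrite("pics/w1.png",c["color"][:,:,::-1])
print(abs(o["joint_velocities"]).max())
for n,X in dict(hub=[.627,.167,.02],arm=[.556,.31,.026],car=[.458,.176,.045],pan=[.403,.323,.016],cup=[.539,.023,.046],bush=[.43,.054,.05],spr=[.427,-.035,.05],pin=[.408,-.286,.09],bear=[.593,-.132,.017]).items(): print(n,np.round(proj(c,X)))
E
```

```text
0.6880320774045898
hub [226.  83.]
arm [129. 102.]
car [199. 185.]
pan [120. 187.]
cup [299. 163.]
bush [266. 219.]
spr [315. 234.]
pin [452. 289.]
bear [396. 155.]
```

View pics/w1.png

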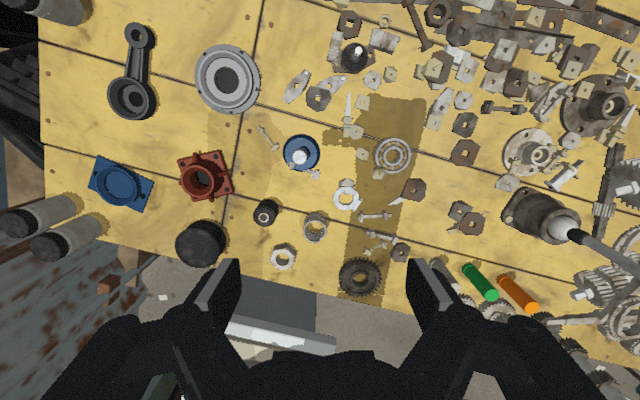

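The settled wrist view shows hub (228,78), arm eye (131,98), carrier (202,180), pan (120,185), cup stud (299,157), bush (266,211), spring (315,226), bearing (393,155). The pin is hidden behind the right finger near (452,285). I'll retake it now the arm is at rest and fit the tops using depth.

```bash
cat > meas.py <<'E'
from h import *
from scipy.optimize import least_squares
# name:(approx xy, top z, top outer radius)
G=dict(hub=([.627,.167],.020,.043),arm=([.556,.31],.026,.034),car=([.458,.176],.045,.0285),pan=([.403,.323],.016,.036),cup=([.539,.023],.046,.012),bush=([.43,.054],.05,.020),spr=([.427,-.035],.05,.022),pin=([.408,-.286],.09,.014),bear=([.593,-.132],.017,.031))
def fit(c,n,xy=None):
    g=G[n];xy=np.array(xy if xy is not None else g[0]);P=cloud(c).reshape(-1,3)
    m=np.hypot(*(P[:,:2]-xy).T)<g[2]+.02
    Q=P[m];top=Q[(Q[:,2]>g[1]-.006)&(Q[:,2]<g[1]+.008)]
    if len(top)<8:return None
    h=np.median(top[:,2]);xyt=top[:,:2].astype(np.float32)
    for r in(.008,.004):
        (cx,cy),R=cv2.minEnclosingCircle(xyt[np.hypot(*(xyt-xyt.mean(0)).T)<g[2]+r])
    return np.round([cx,cy,h,R],4),len(top)
E
python3 - <<'E'
from meas import *
o,c=wrist("w1");print(abs(o["joint_velocities"]).max(),o["position"])
t=load("top0");s=load("side0")
for n in G:
    print(n,"exp r",G[n][2],"W",fit(c,n),"T",fit(t,n),"S",fit(s,n))
E
```

```text
0.13268720165413034 [ 0.5580012  -0.00944814  0.38142607]
hub exp r 0.043 W (array([0.6315, 0.1701, 0.0189, 0.0437]), 1135) T (array([0.6285, 0.1675, 0.0175, 0.0467]), 368) S (array([0.6289, 0.1709, 0.0176, 0.0456]), 416)
arm exp r 0.034 W (array([0.5642, 0.3131, 0.0251, 0.0354]), 725) T (array([0.5622, 0.3112, 0.0247, 0.0366]), 190) S (array([0.5614, 0.3141, 0.0239, 0.0338]), 354)
car exp r 0.0285 W (array([0.4629, 0.1795, 0.0441, 0.0294]), 528) T (array([0.4602, 0.1796, 0.0442, 0.0294]), 172) S (array([0.4627, 0.1825, 0.0432, 0.0297]), 239)
pan exp r 0.036 W (array([0.403 , 0.3305, 0.0149, 0.0368]), 563) T (array([0.4019, 0.3296, 0.0139, 0.038 ]), 228) S (array([0.403 , 0.33  , 0.0139, 0.0368]), 382)
cup exp r 0.012 W (array([0.55  , 0.0254, 0.0457, 0.0123]), 178) T (array([0.5469, 0.0256, 0.0464, 0.0123]), 54) S (array([0.5486, 0.0275, 0.0446, 0.0121]), 59)
bush exp r 0.02 W (array([0.4329, 0.059 , 0.0478, 0.0199]), 347) T (array([0.4302, 0.0593, 0.0484, 0.0201]), 124) S (array([0.4321, 0.0625, 0.0473, 0.0197]), 129)
spr exp r 0.022 W (array([ 0.4296, -0.0333,  0.0465,  0.0217]), 108) T (array([ 0.4265, -0.0328,  0.0482,  0.0216]), 43) S (array([ 0.4279, -0.0307,  0.0458,  0.0212]), 37)
pin exp r 0.014 W (array([ 0.4106, -0.2897,  0.0893,  0.0134]), 84) T (array([ 0.4072, -0.2882,  0.0897,  0.0132]), 70) S (array([ 0.4079, -0.2875,  0.0885,  0.0143]), 39)
bear exp r 0.031 W (array([ 0.5894, -0.1278,  0.0157,  0.0322]), 746) T (array([ 0.5878, -0.1269,  0.0158,  0.0322]), 226) S (array([ 0.5871, -0.1268,  0.0146,  0.0328]), 210)
```

```bash
python3 - <<'E'
from meas import *
from workcell import get_obs
o,c=wrist("w1");print(abs(o["joint_velocities"]).max())
P=cloud(c).reshape(-1,3)
T=Ro.from_quat(o["ee_rot"]);L=T.inv().apply(np.nan_to_num(P,nan=9)-o["position"])
m=(abs(L[:,0])<.03)&(abs(L[:,1])<.08)&(L[:,2]>-.06)&(L[:,2]<.06);F=L[m]
for s in(1,-1):
    f=F[F[:,1]*s>.02];print("finger",s,len(f),"z max",np.percentile(f[:,2],[50,90,99,100]).round(4),"y",np.percentile(f[:,1]*s,[0,5,50,95,100]).round(4),"x",np.percentile(f[:,0],[0,100]).round(4))
for n in G: print(n,fit(c,n))
# finger-slot clearance by yaw (finger 24 mm wide, y .033-.060), both fingers, pixel max height
PA=np.vstack([P,cloud(load("top0")).reshape(-1,3),cloud(load("side0")).reshape(-1,3)]);PA=PA[np.isfinite(PA[:,0])&(PA[:,2]<.2)]
def clear(xy,lo,hi,w=.014):
    D=PA[:,:2]-np.array(xy);out=[]
    for a in np.radians(np.arange(0,180,10)):
        u=D@[np.cos(a),np.sin(a)];v=D@[-np.sin(a),np.cos(a)]
        k=(abs(v)<w)&(abs(u)>lo)&(abs(u)<hi);out.append(round(float(np.percentile(PA[k,2],99)*1000)))
    return out
print("yaws",np.arange(0,180,10).tolist());print("bear",clear([.5885,-.1275],.037,.062))
for n,xy in dict(cup=[.549,.026],bush=[.432,.06],spr=[.428,-.032],pin=[.409,-.288]).items(): print(n,clear(xy,.028,.062))
E
```

```text
0.07364875599452379
finger 1 7746 z max [-0.0528 -0.0191 -0.0058 -0.0014] y [0.0329 0.0433 0.0542 0.0697 0.0759] x [-0.0127  0.017 ]
finger -1 7686 z max [-0.0527 -0.0192 -0.0059 -0.0018] y [0.0307 0.0415 0.0524 0.0678 0.0739] x [-0.0128  0.0171]
hub (array([0.6316, 0.17  , 0.019 , 0.0435]), 1142)
arm (array([0.5644, 0.3128, 0.0251, 0.0358]), 712)
car (array([0.4635, 0.1801, 0.0441, 0.0294]), 530)
pan (array([0.4029, 0.3306, 0.0149, 0.0366]), 547)
cup (array([0.5498, 0.0253, 0.0454, 0.0125]), 176)
bush (array([0.4331, 0.0586, 0.0478, 0.0201]), 344)
spr (array([ 0.4291, -0.0327,  0.0468,  0.0219]), 106)
pin (array([ 0.4112, -0.2895,  0.0894,  0.013 ]), 85)
bear (array([ 0.5897, -0.1263,  0.0158,  0.0331]), 747)
yaws [0, 10, 20, 30, 40, 50, 60, 70, 80, 90, 100, 110, 120, 130, 140, 150, 160, 170]
bear [32, 5, 6, 29, 31, 32, 32, 30, 25, 14, 14, 14, 19, 30, 31, 32, 32, 32]
cup [17, 14, 14, 18, 20, 19, 19, 19, 19, 18, 18, 17, 14, 14, 15, 18, 18, 18]
bush [6, 5, 5, 6, 6, 6, 5, 6, 6, 6, 6, 5, 6, 6, 5, 6, 6, 6]
spr [5, 5, 5, 6, 6, 5, 6, 7, 6, 6, 6, 5, 6, 22, 28, 28, 28, 26]
pin [6, 7, 7, 6, 6, 6, 6, 6, 90, 91, 90, 90, 6, 6, 6, 6, 7, 6]
```

```bash
python3 - <<'E'
from h import *
from workcell import get_obs
o=get_obs();print(o["position"],o["joint_pos"].round(2) if hasattr(o["joint_pos"],"round") else o["joint_pos"]);go(o,[.588,-.127,.12],np.radians(15))
E
```

```text
[ 0.55551683 -0.01313338  0.38142589] [ 0.58  0.22 -0.76  1.37  0.15  1.61 -1.46]
delta [0.0002, 0.119, 0.2612] turn [-0.0024, -0.001, -1.5541]
```

Request:
move_arm([
  {"delta_pos": [0,0.04,0.06],"turn": [0,0,-0.18],"fingers": 0},
  {"delta_pos": [0,0.08,0.12],"turn": [0,0,-0.36],"fingers": 0},
  {"delta_pos": [0,0.119,0.17],"turn": [0,0,-0.54],"fingers": 0},
  {"delta_pos": [0,0.119,0.22],"turn": [0,0,-0.72],"fingers": 0},
  {"delta_pos": [0,0.119,0.25],"turn": [0,0,-0.9],"fingers": 0},
  {"delta_pos": [0,0.119,0.261],"turn": [0,0,-1.08],"fingers": 0},
  {"delta_pos": [0,0.119,0.261],"turn": [0,0,-1.26],"fingers": 0},
  {"delta_pos": [0,0.119,0.261],"turn": [0,0,-1.44],"fingers": 0},
  {"delta_pos": [0,0.119,0.261],"turn": [0,0,-1.554],"fingers": 0},
  {"delta_pos": [0,0.119,0.261],"turn": [0,0,-1.554],"fingers": 0},
  {"delta_pos": [0,0.119,0.261],"turn": [0,0,-1.554],"fingers": 0},
  {"delta_pos": [0,0.119,0.261],"turn": [0,0,-1.554],"fingers": 0},
])

```text
clock: 3.3
position: [0.5871, -0.1298, 0.1214]
ee_rot: [0.611, 0.792, -0.0, 0.0]
ft_force: [1.0, 0.1, -0.2]
grip_width: 1.001
grasp_force: 0.0
```

```bash
python3 - <<'E'
from meas import *
from workcell import get_obs
o,c=wrist("w2");print(abs(o["joint_velocities"]).max(),o["position"])
for n in("bear","cup","spr","bush"): print(n,fit(c,n))
cv2.imwrite("pics/w2.png",c["color"][:,:,::-1])
f=fit(c,"bear")[0];print(go(o,[f[0],f[1],.012],np.radians(15)))
E
```

```text
0.005752637499027704 [ 0.58705127 -0.12980719  0.12139583]
bear (array([ 0.5883, -0.1264,  0.016 ,  0.0334]), 2811)
cup None
spr (array([ 0.4292, -0.0331,  0.0461,  0.0226]), 612)
bush None
delta [0.003, 0.0021, 0.1094] turn [-0.0001, 0.0005, -0.0055]
(array([0.00303354, 0.00208647, 0.10939405]), array([-0.0001366 ,  0.00049519, -0.00549737]))
```

View pics/w2.png

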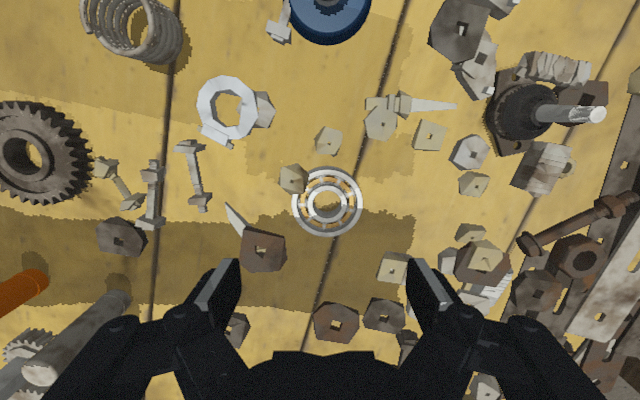

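The wrist view shows the bearing at (327,202) with scrap touching it at (293,178) and more at (262,250). I'll find the clearest yaw.

```bash
python3 - <<'E'
from meas import *
P=cloud(load("w2")).reshape(-1,3);P=P[np.isfinite(P[:,0])&(P[:,2]<.06)&(P[:,2]>.006)]
c=np.array([.5883,-.1265]);D=P[:,:2]-c;r=np.hypot(*D.T);(D,P)=(D[(r>.034)&(r<.075)],P[(r>.034)&(r<.075)])
for a in range(0,40,3):
    A=np.radians(a);u=D@[np.cos(A),np.sin(A)];v=D@[-np.sin(A),np.cos(A)]
    out=[]
    for s in(1,-1):
        k=(u*s>.030)&(u*s<.060)&(abs(v)<.03);vv=v[k];out+= [round(1e3*float(vv[vv<0].max(initial=-.03)),1),round(1e3*float(vv[vv>0].min(initial=.03)),1)]
    print(a,out)
E
```

```text
0 [-30.0, 30.0, -30.0, 4.0]
3 [-30.0, 30.0, -30.0, 5.8]
6 [-30.0, 30.0, -30.0, 7.5]
9 [-30.0, 30.0, -27.6, 9.3]
12 [-30.0, 30.0, -25.1, 11.0]
15 [-30.0, 30.0, -22.3, 12.7]
18 [-30.0, 30.0, -19.2, 14.4]
21 [-30.0, 30.0, -16.5, 16.0]
24 [-30.0, 30.0, -13.6, 19.0]
27 [-30.0, 30.0, -10.5, 25.4]
30 [-30.0, 30.0, -8.3, 27.7]
33 [-30.0, 30.0, -5.2, 29.4]
36 [-30.0, 30.0, -2.1, 30.0]
39 [-30.0, 30.0, -0.0, 0.1]
```

Request:
move_arm([
  {"delta_pos": [0.003,0.001,0.04],"turn": [0,0,-0.09],"fingers": 0},
  {"delta_pos": [0.003,0.001,0.08],"turn": [0,0,-0.09],"fingers": 0},
  {"delta_pos": [0.003,0.001,0.1],"turn": [0,0,-0.09],"fingers": 0},
  {"delta_pos": [0.003,0.001,0.109],"turn": [0,0,-0.09],"fingers": 0},
  {"delta_pos": [0.003,0.001,0.109],"turn": [0,0,-0.09],"fingers": 0},
  {"delta_pos": [0.003,0.001,0.109],"turn": [0,0,-0.09],"fingers": 0.6},
  {"delta_pos": [0.003,0.001,0.109],"turn": [0,0,-0.09],"fingers": 0.6},
  {"delta_pos": [0.003,0.001,0.109],"turn": [0,0,-0.09],"fingers": 0.6},
  {"delta_pos": [0.003,0.001,0.109],"turn": [0,0,-0.09],"fingers": 0.6},
  {"delta_pos": [0.003,0.001,0.109],"turn": [0,0,-0.09],"fingers": 0.6},
], force=40)

```text
clock: 4.6
position: [0.5884, -0.1265, 0.0141]
ee_rot: [0.574, 0.819, 0.0, 0.001]
ft_force: [-1.6, 0.0, 9.0]
grip_width: 0.698
grasp_force: 41.9
```

Request:
move_arm([
  {"delta_pos": [0,0,-0.03],"turn": [0,0,0],"fingers": 0.6},
  {"delta_pos": [0,0,-0.08],"turn": [0,0,0],"fingers": 0.6},
  {"delta_pos": [0.02,0.01,-0.11],"turn": [0,0,0],"fingers": 0.6},
  {"delta_pos": [0.07,0.04,-0.11],"turn": [0,0,0],"fingers": 0.6},
  {"delta_pos": [0.12,0.06,-0.11],"turn": [0,0,0],"fingers": 0.6},
  {"delta_pos": [0.17,0.09,-0.11],"turn": [0,0,0],"fingers": 0.6},
  {"delta_pos": [0.21,0.11,-0.11],"turn": [0,0,0],"fingers": 0.6},
  {"delta_pos": [0.21,0.11,-0.11],"turn": [0,0,0],"fingers": 0.6},
  {"delta_pos": [0.21,0.11,-0.11],"turn": [0,0,0],"fingers": 0.6},
])

```text
clock: 5.72
position: [0.6192, 0.1079, 0.1224]
ee_rot: [0.574, 0.819, -0.0, 0.0]
ft_force: [-0.3, -1.4, -2.1]
grip_width: 0.699
grasp_force: 45.1
```

```bash
cat >> meas.py <<'E'
def hand(o,c):
    P=cloud(c).reshape(-1,3);P=P[np.isfinite(P[:,0])];return Ro.from_quat(o["ee_rot"]).inv().apply(P-o["position"])
def shot(n,names):
    o,c=wrist(n);print("v",abs(o["joint_velocities"]).max().round(3),"pos",o["position"].round(4),"grip",round(o["grip_width"],3),round(o["grasp_force"],1))
    for k in names: print(k,fit(c,k))
    cv2.imwrite(f"pics/{n}.png",c["color"][:,:,::-1]);return o,c
E
python3 - <<'E'
from meas import *
o,c=shot("w3",["hub","arm","car"])
L=hand(o,c);F=L[(abs(L[:,1])<.08)&(abs(L[:,0])<.05)&(L[:,2]>-.03)&(L[:,2]<.03)]
B=F[abs(F[:,1])<.02];print("bearing z",np.percentile(B[:,2],[2,50,98]).round(4),"x",np.percentile(B[:,0],[0,100]).round(4))
for s in(1,-1):
    f=F[(F[:,1]*s>.033)&(abs(F[:,0])<.02)];print(s,np.percentile(f[:,2],[98,99.5,100]).round(4))
go(o,[.631,.170,.1],np.radians(20.5))
E
```

```text
v 0.027 pos [0.6192 0.1079 0.1224] grip 0.699 45.1
hub (array([0.6313, 0.1713, 0.0189, 0.0435]), 4071)
arm None
car (array([0.4635, 0.1811, 0.0439, 0.0294]), 3652)
bearing z [-0.0034  0.0004  0.012 ] x [-0.033   0.0291]
1 [0.0006 0.0024 0.0029]
-1 [0.0001 0.0015 0.0021]
delta [0.0544, 0.0322, 0.0223] turn [-0.0002, 0.0008, -0.01]
```

View pics/w3.png

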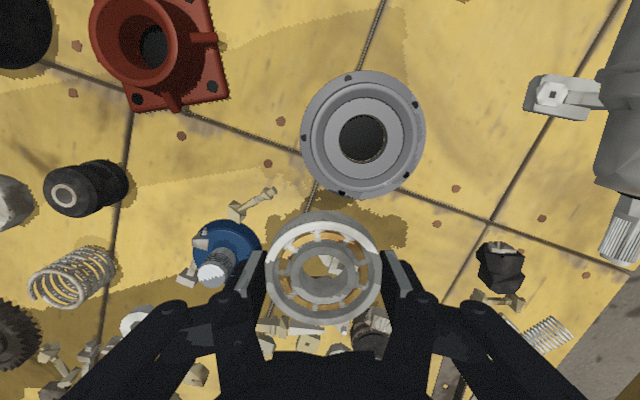

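The bearing is held level, with its underside 14 mm below the TCP and the hub at (363,135) in view. Placing it now.

Request:
move_arm([
  {"delta_pos": [0.04,0.022,0.02],"turn": [0,0,0],"fingers": 0.6},
  {"delta_pos": [0.0565,0.0315,0.04],"turn": [0,0,0],"fingers": 0.6},
  {"delta_pos": [0.0565,0.0315,0.06],"turn": [0,0,0],"fingers": 0.6},
  {"delta_pos": [0.0565,0.0315,0.07],"turn": [0,0,0],"fingers": 0.6},
  {"delta_pos": [0.0565,0.0315,0.08],"turn": [0,0,0],"fingers": 0.6},
  {"delta_pos": [0.0565,0.0315,0.088],"turn": [0,0,0],"fingers": 0.6},
  {"delta_pos": [0.0565,0.0315,0.092],"turn": [0,0,0],"fingers": 0.6},
  {"delta_pos": [0.0565,0.0315,0.092],"turn": [0,0,0],"fingers": 0.6},
])

```text
clock: 6.78
position: [0.6296, 0.1723, 0.0303]
ee_rot: [0.574, 0.819, -0.0, 0.0]
ft_force: [-0.1, 0.3, -2.1]
grip_width: 0.7
grasp_force: 45.1
```

Request:
move_arm([
  {"delta_pos": [0,0,0.003],"turn": [0,0,0],"fingers": 0.6},
  {"delta_pos": [0,0,0.003],"turn": [0,0,0],"fingers": 0},
  {"delta_pos": [0,0,0.003],"turn": [0,0,0],"fingers": 0},
  {"delta_pos": [0,0,0.003],"turn": [0,0,0],"fingers": 0},
  {"delta_pos": [0,0,-0.03],"turn": [0,0,0],"fingers": 0},
  {"delta_pos": [0,0,-0.08],"turn": [0,0,0],"fingers": 0},
  {"delta_pos": [0,-0.05,-0.11],"turn": [0,0,0],"fingers": 0},
  {"delta_pos": [-0.01,-0.11,-0.13],"turn": [0,0,0],"fingers": 0},
  {"delta_pos": [-0.02,-0.16,-0.13],"turn": [0,0,0],"fingers": 0},
  {"delta_pos": [-0.02,-0.16,-0.13],"turn": [0,0,0],"fingers": 0},
  {"delta_pos": [-0.02,-0.16,-0.13],"turn": [0,0,0],"fingers": 0},
])

```text
clock: 8.15
position: [0.4866, 0.0989, 0.1608]
ee_rot: [0.574, 0.819, 0.0, 0.001]
ft_force: [-0.2, -0.1, 0.3]
grip_width: 0.997
grasp_force: 0.0
```

```bash
python3 - <<'E'
from meas import *
from workcell import camera
o,c=shot("w4",["hub","bush","car","spr","cup"])
t=camera("top");np.savez("top1",**t)
for nm,cc in(("w",c),("t",t)):
    P=cloud(cc).reshape(-1,3);m=np.hypot(P[:,0]-.630,P[:,1]-.170)<.06;P=P[m]
    for lo,hi in((.0245,.034),(.017,.0225)):
        k=P[(P[:,2]>lo)&(P[:,2]<hi)];print(nm,lo,len(k),np.median(k,0).round(4) if len(k) else 0, (np.array(cv2.minEnclosingCircle(k[:,:2].astype(np.float32))[0]).round(4)) if len(k) else 0)
go(o,[.432,.060,.12],np.radians(20))
E
```

```text
v 0.031 pos [0.4866 0.0989 0.1608] grip 0.997 0.0
hub (array([0.6305, 0.1716, 0.02  , 0.0435]), 4570)
bush (array([0.4326, 0.0602, 0.0477, 0.0201]), 1222)
car (array([0.4625, 0.181 , 0.0443, 0.029 ]), 2203)
spr (array([ 0.4417, -0.0302,  0.0448,  0.0163]), 84)
cup (array([0.5496, 0.0268, 0.0453, 0.0127]), 444)
w 0.0245 2408 [0.6298 0.1722 0.0281] [0.6303 0.1708]
w 0.017 2432 [0.6273 0.1753 0.0194] [0.6315 0.1713]
t 0.0245 4 [0.6618 0.1801 0.0271] [0.6622 0.1821]
t 0.017 31 [0.6607 0.1917 0.0197] [0.6575 0.1858]
delta [-0.018, -0.0646, 0.0408] turn [0.0013, 0.0009, -0.0017]
```

View pics/w4.png

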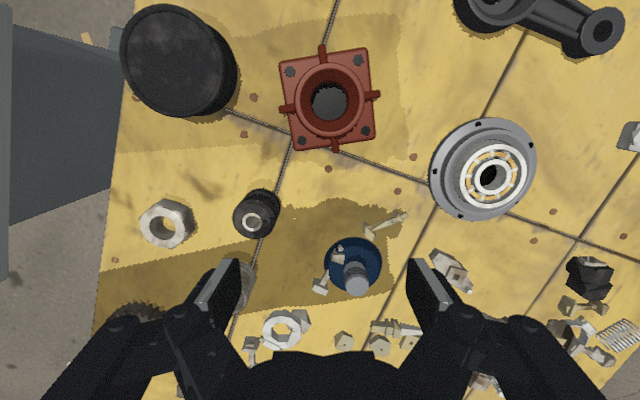

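The bearing's top is at 28 mm inside the hub at (490,177), so it is seated. The bush is at (256,213) and clear of the nut. Grasping the bush.

Request:
move_arm([
  {"delta_pos": [-0.0175,-0.05,0.03],"turn": [0,0,0],"fingers": 0.1},
  {"delta_pos": [-0.0175,-0.065,0.06],"turn": [0,0,0],"fingers": 0.1},
  {"delta_pos": [-0.0175,-0.065,0.09],"turn": [0,0,0],"fingers": 0.1},
  {"delta_pos": [-0.0175,-0.065,0.115],"turn": [0,0,0],"fingers": 0.1},
  {"delta_pos": [-0.0175,-0.065,0.125],"turn": [0,0,0],"fingers": 0.1},
  {"delta_pos": [-0.0175,-0.065,0.125],"turn": [0,0,0],"fingers": 0.1},
  {"delta_pos": [-0.0175,-0.065,0.125],"turn": [0,0,0],"fingers": 0.8},
  {"delta_pos": [-0.0175,-0.065,0.125],"turn": [0,0,0],"fingers": 0.8},
  {"delta_pos": [-0.0175,-0.065,0.125],"turn": [0,0,0],"fingers": 0.8},
  {"delta_pos": [-0.0175,-0.065,0.125],"turn": [0,0,0],"fingers": 0.8},
  {"delta_pos": [-0.0175,-0.065,0.125],"turn": [0,0,0],"fingers": 0.8},
  {"delta_pos": [-0.0175,-0.065,0.125],"turn": [0,0,0],"fingers": 0.8},
])

```text
clock: 9.75
position: [0.4315, 0.0604, 0.0362]
ee_rot: [0.574, 0.819, 0.0, 0.001]
ft_force: [-1.3, 0.1, 6.3]
grip_width: 0.441
grasp_force: 39.3
```

Request:
move_arm([
  {"delta_pos": [0,0,-0.03],"turn": [0,0,0],"fingers": 0.8},
  {"delta_pos": [0,0.0,-0.08],"turn": [0,0,0],"fingers": 0.8},
  {"delta_pos": [0.03,0.03,-0.11],"turn": [0,0,0],"fingers": 0.8},
  {"delta_pos": [0.07,0.07,-0.11],"turn": [0,0,0],"fingers": 0.8},
  {"delta_pos": [0.11,0.11,-0.11],"turn": [0,0,0],"fingers": 0.8},
  {"delta_pos": [0.14,0.15,-0.11],"turn": [0,0,0],"fingers": 0.8},
  {"delta_pos": [0.15,0.19,-0.11],"turn": [0,0,0],"fingers": 0.8},
  {"delta_pos": [0.15,0.21,-0.11],"turn": [0,0,0],"fingers": 0.8},
  {"delta_pos": [0.15,0.21,-0.11],"turn": [0,0,0],"fingers": 0.8},
  {"delta_pos": [0.15,0.21,-0.11],"turn": [0,0,0],"fingers": 0.8},
])

```text
clock: 11.0
position: [0.5764, 0.2726, 0.1453]
ee_rot: [0.574, 0.819, -0.0, -0.0]
ft_force: [-0.9, 1.4, -1.3]
grip_width: 0.444
grasp_force: 40.9
```

```bash
cat >> meas.py <<'E'
def held(o,c,r):
    L=hand(o,c);F=L[(abs(L[:,1])<r*.75)&(abs(L[:,0])<r+.012)&(L[:,2]>-.06)&(L[:,2]<.06)]
    zt=np.percentile(F[:,2],3);K=F[(F[:,2]<zt+.006)];print("held top z",zt.round(4),"x",np.percentile(K[:,0],[0,1,99,100]).round(4),"lowest",F[:,2].max().round(4))
E
python3 - <<'E'
from meas import *
o,c=shot("w5",["arm","car","pan","hub"]);held(o,c,.02)
go(o,[.5635,.313,.13],np.radians(20.4))
E
```

```text
v 0.01 pos [0.5764 0.2726 0.1453] grip 0.444 40.9
arm (array([0.5639, 0.3133, 0.0251, 0.0352]), 2013)
car (array([0.4633, 0.1816, 0.0439, 0.0294]), 1710)
pan (array([0.4029, 0.3304, 0.0145, 0.0371]), 3012)
hub (array([0.6324, 0.1543, 0.024 , 0.037 ]), 891)
held top z -0.0137 x [-0.0184 -0.0166  0.0178  0.019 ] lowest 0.0306
delta [0.0424, 0.0016, 0.0153] turn [-0.0005, 0.0003, -0.0081]
```

View pics/w5.png

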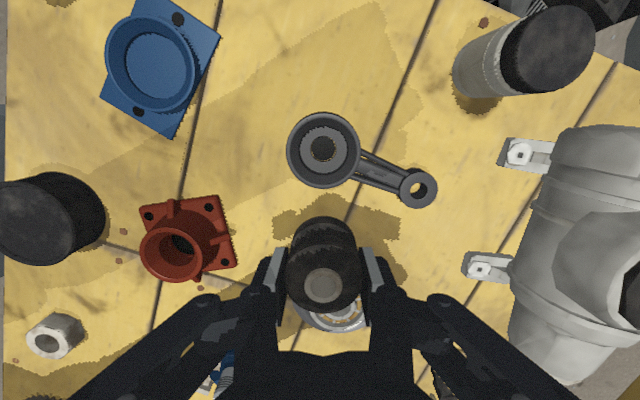

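The bush is upright in the jaws and the arm eye is at (323,148). Inserting.

Request:
move_arm([
  {"delta_pos": [0.042,0,0.02],"turn": [0,0,0],"fingers": 0.8},
  {"delta_pos": [0.042,0,0.04],"turn": [0,0,0],"fingers": 0.8},
  {"delta_pos": [0.042,0,0.055],"turn": [0,0,0],"fingers": 0.8},
  {"delta_pos": [0.042,0,0.065],"turn": [0,0,0],"fingers": 0.8},
  {"delta_pos": [0.042,0,0.075],"turn": [0,0,0],"fingers": 0.8},
  {"delta_pos": [0.042,0,0.085],"turn": [0,0,0],"fingers": 0.8},
  {"delta_pos": [0.042,0,0.095],"turn": [0,0,0],"fingers": 0.8},
  {"delta_pos": [0.042,0,0.102],"turn": [0,0,0],"fingers": 0.8},
  {"delta_pos": [0.042,0,0.102],"turn": [0,0,0],"fingers": 0.8},
])

```text
clock: 12.18
position: [0.5625, 0.3124, 0.0427]
ee_rot: [0.574, 0.819, -0.0, -0.0]
ft_force: [0.8, -0.3, -1.8]
grip_width: 0.441
grasp_force: 40.9
```

Request:
move_arm([
  {"delta_pos": [0,0,0],"turn": [0,0,0],"fingers": 0},
  {"delta_pos": [0,0,0],"turn": [0,0,0],"fingers": 0},
  {"delta_pos": [0,0,0],"turn": [0,0,0],"fingers": 0},
  {"delta_pos": [0,0,-0.04],"turn": [0,0,0],"fingers": 0},
  {"delta_pos": [0,0,-0.09],"turn": [0,0,0],"fingers": 0},
  {"delta_pos": [-0.04,-0.04,-0.12],"turn": [0,0,0],"fingers": 0},
  {"delta_pos": [-0.08,-0.08,-0.14],"turn": [0,0,0],"fingers": 0},
  {"delta_pos": [-0.12,-0.12,-0.16],"turn": [0,0,0],"fingers": 0},
  {"delta_pos": [-0.16,-0.16,-0.17],"turn": [0,0,0],"fingers": 0},
  {"delta_pos": [-0.2,-0.2,-0.17],"turn": [0,0,0],"fingers": 0},
  {"delta_pos": [-0.22,-0.21,-0.17],"turn": [0,0,0],"fingers": 0},
  {"delta_pos": [-0.22,-0.21,-0.17],"turn": [0,0,0],"fingers": 0},
])

```text
clock: 13.68
position: [0.44, 0.0311, 0.2134]
ee_rot: [0.576, 0.817, -0.001, 0.001]
ft_force: [0.7, -0.7, 0.6]
grip_width: 1.001
grasp_force: 0.0
```

```bash
python3 - <<'E'
from meas import *
o,c=shot("w6",["bush","car","spr","cup","pin"])
P=cloud(c).reshape(-1,3);k=P[(np.hypot(P[:,0]-.563,P[:,1]-.313)<.03)&(P[:,2]>.03)];print("bush seated?",len(k),np.median(k,0) if len(k) else 0)
Q=np.vstack([cloud(load(n)).reshape(-1,3) for n in("top0","side0")])
k=Q[(Q[:,0]>.4)&(Q[:,0]<.7)&(Q[:,1]<-.2)&(Q[:,1]>-.5)&(Q[:,2]>.12)&(Q[:,2]<.5)]
for z in np.arange(.12,.45,.05):
    m=k[(k[:,2]>z)&(k[:,2]<z+.05)]
    if len(m): print(z.round(2),len(m),m.min(0).round(3),m.max(0).round(3))
go(o,[.409,-.2885,.22],np.radians(20))
E
```

```text
v 0.064 pos [0.44   0.0311 0.2134] grip 1.001 0.0
bush None
car (array([0.4622, 0.1809, 0.0442, 0.0292]), 1889)
spr (array([ 0.4287, -0.032 ,  0.0466,  0.0219]), 254)
cup (array([0.5491, 0.0266, 0.0453, 0.0123]), 361)
pin None
bush seated? 0 0
0.12 171 [ 0.532 -0.499  0.12 ] [ 0.592 -0.41   0.169]
0.17 88 [ 0.548 -0.42   0.171] [ 0.564 -0.395  0.22 ]
0.22 86 [ 0.548 -0.409  0.221] [ 0.561 -0.375  0.27 ]
0.27 95 [ 0.548 -0.384  0.27 ] [ 0.561 -0.355  0.319]
0.32 74 [ 0.545 -0.365  0.32 ] [ 0.559 -0.334  0.37 ]
0.37 378 [ 0.532 -0.349  0.371] [ 0.567 -0.313  0.414]
delta [-0.2906, -0.1366, -0.0056] turn [-0.0008, 0.0032, -0.0063]
```

Request:
move_arm([
  {"delta_pos": [-0.06,-0.03,0],"turn": [0,0,0],"fingers": 0},
  {"delta_pos": [-0.12,-0.06,0],"turn": [0,0,0],"fingers": 0},
  {"delta_pos": [-0.18,-0.09,0],"turn": [0,0,0],"fingers": 0},
  {"delta_pos": [-0.24,-0.115,0],"turn": [0,0,0],"fingers": 0},
  {"delta_pos": [-0.28,-0.135,0],"turn": [0,0,0],"fingers": 0},
  {"delta_pos": [-0.29,-0.137,0],"turn": [0,0,0],"fingers": 0},
  {"delta_pos": [-0.29,-0.137,0],"turn": [0,0,0],"fingers": 0},
  {"delta_pos": [-0.29,-0.137,0],"turn": [0,0,0],"fingers": 0},
  {"delta_pos": [-0.29,-0.137,0],"turn": [0,0,0],"fingers": 0},
])

```text
clock: 14.85
position: [0.411, -0.2838, 0.2135]
ee_rot: [0.573, 0.82, -0.0, 0.0]
ft_force: [0.2, -0.1, 0.6]
grip_width: 1.0
grasp_force: 0.0
```

```bash
python3 - <<'E'
from meas import *
from workcell import camera
o,c=shot("w7",["pin"]);go(o,[.409,-.2885,.07],np.radians(20))
t=camera("top");s=camera("side");G["seatb"]=([.563,.313],.055,.02);G["seatbr"]=([.63,.17],.029,.031)
for k in("seatb","seatbr"): print(k,fit(t,k),fit(s,k))
E
```

```text
v 0.008 pos [ 0.411  -0.2838  0.2135] grip 1.0 0.0
pin (array([ 0.4088, -0.2882,  0.0897,  0.0133]), 595)
delta [-0.0036, -0.0035, 0.1435] turn [-0.0002, 0.0006, 0.0014]
seatb (array([0.56  , 0.3108, 0.0532, 0.0199]), 121) (array([0.5626, 0.3131, 0.0521, 0.0197]), 250)
seatbr (array([0.6286, 0.1702, 0.0275, 0.032 ]), 265) (array([0.6302, 0.1711, 0.0268, 0.0324]), 378)
```

View pics/w7.png

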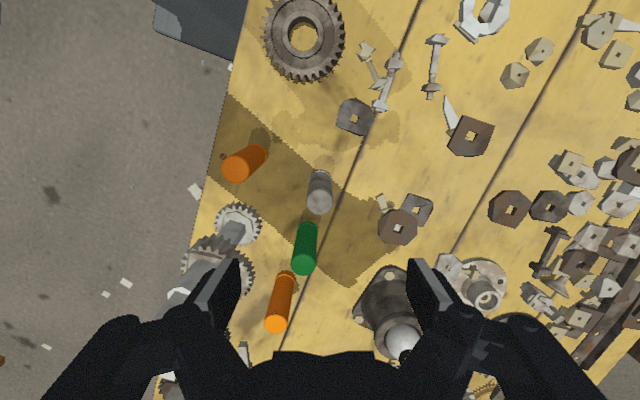

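The pin is at (319,195), with the green decoy behind it at (304,248) and the finger lanes left and right of it free. The bush reads 53 mm at its top, so it is seated. Grasping the pin.

Request:
move_arm([
  {"delta_pos": [-0.0035,-0.004,0.05],"turn": [0,0,0],"fingers": 0.1},
  {"delta_pos": [-0.0035,-0.004,0.09],"turn": [0,0,0],"fingers": 0.1},
  {"delta_pos": [-0.0035,-0.004,0.125],"turn": [0,0,0],"fingers": 0.1},
  {"delta_pos": [-0.0035,-0.004,0.148],"turn": [0,0,0],"fingers": 0.1},
  {"delta_pos": [-0.0035,-0.004,0.148],"turn": [0,0,0],"fingers": 0.1},
  {"delta_pos": [-0.0035,-0.004,0.148],"turn": [0,0,0],"fingers": 0.9},
  {"delta_pos": [-0.0035,-0.004,0.148],"turn": [0,0,0],"fingers": 0.9},
  {"delta_pos": [-0.0035,-0.004,0.148],"turn": [0,0,0],"fingers": 0.9},
  {"delta_pos": [-0.0035,-0.004,0.148],"turn": [0,0,0],"fingers": 0.9},
  {"delta_pos": [-0.0035,-0.004,0.148],"turn": [0,0,0],"fingers": 0.9},
  {"delta_pos": [-0.0035,-0.004,0.148],"turn": [0,0,0],"fingers": 0.9},
  {"delta_pos": [-0.0035,-0.004,0.148],"turn": [0,0,0],"fingers": 0.9},
], force=50)

```text
clock: 16.5
position: [0.4085, -0.2903, 0.0663]
ee_rot: [0.574, 0.819, -0.0, 0.001]
ft_force: [-0.0, 1.1, 6.8]
grip_width: 0.288
grasp_force: 48.9
```

Request:
move_arm([
  {"delta_pos": [0,0,-0.04],"turn": [0,0,0],"fingers": 0.9},
  {"delta_pos": [0,0,-0.09],"turn": [0,0,0],"fingers": 0.9},
  {"delta_pos": [0.02,0.01,-0.13],"turn": [0,0,0],"fingers": 0.9},
  {"delta_pos": [0.07,0.04,-0.14],"turn": [0,0,0],"fingers": 0.9},
  {"delta_pos": [0.12,0.07,-0.14],"turn": [0,0,0],"fingers": 0.9},
  {"delta_pos": [0.17,0.1,-0.14],"turn": [0,0,0],"fingers": 0.9},
  {"delta_pos": [0.22,0.13,-0.14],"turn": [0,0,0],"fingers": 0.9},
  {"delta_pos": [0.27,0.16,-0.14],"turn": [0,0,0],"fingers": 0.9},
  {"delta_pos": [0.32,0.19,-0.14],"turn": [0,0,0],"fingers": 0.9},
  {"delta_pos": [0.36,0.215,-0.14],"turn": [0,0,0],"fingers": 0.9},
  {"delta_pos": [0.36,0.215,-0.14],"turn": [0,0,0],"fingers": 0.9},
  {"delta_pos": [0.36,0.215,-0.14],"turn": [0,0,0],"fingers": 0.9},
])

```text
clock: 18.0
position: [0.4868, 0.1214, 0.2048]
ee_rot: [0.574, 0.819, -0.001, -0.0]
ft_force: [-0.3, -1.0, -4.4]
grip_width: 0.292
grasp_force: 50.7
```

```bash
python3 - <<'E'
from meas import *
o,c=shot("w8",["car","pan"]);held(o,c,.012)
go(o,[.4625,.181,.076],np.radians(20.1))
E
```

```text
v 0.034 pos [0.4868 0.1214 0.2048] grip 0.292 50.7
car (array([0.4625, 0.1817, 0.0442, 0.0291]), 1469)
pan None
held top z -0.0243 x [-0.0112 -0.0099  0.0141  0.0151] lowest 0.0598
delta [0.0643, -0.0024, 0.1288] turn [-0.0013, 0.0002, -0.0024]
```

View pics/w8.png

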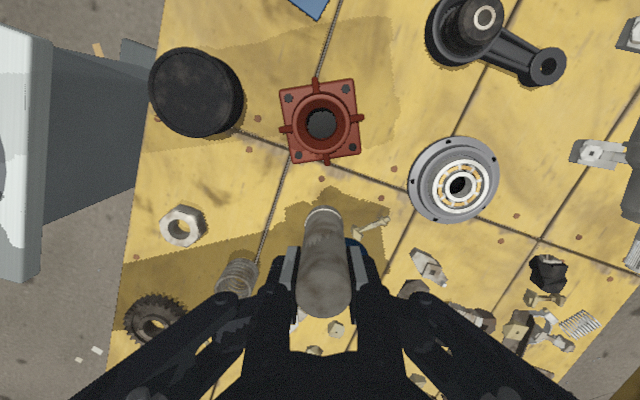

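The pin hangs upright, and the carrier bore is at (320,123). Inserting.

Request:
move_arm([
  {"delta_pos": [0.05,-0.003,0],"turn": [0,0,0],"fingers": 0.9},
  {"delta_pos": [0.063,-0.003,0.03],"turn": [0,0,0],"fingers": 0.9},
  {"delta_pos": [0.063,-0.003,0.06],"turn": [0,0,0],"fingers": 0.9},
  {"delta_pos": [0.063,-0.003,0.08],"turn": [0,0,0],"fingers": 0.9},
  {"delta_pos": [0.063,-0.003,0.092],"turn": [0,0,0],"fingers": 0.9},
  {"delta_pos": [0.063,-0.003,0.104],"turn": [0,0,0],"fingers": 0.9},
  {"delta_pos": [0.063,-0.003,0.115],"turn": [0,0,0],"fingers": 0.9},
  {"delta_pos": [0.063,-0.003,0.125],"turn": [0,0,0],"fingers": 0.9},
  {"delta_pos": [0.063,-0.003,0.13],"turn": [0,0,0],"fingers": 0.9},
  {"delta_pos": [0.063,-0.003,0.13],"turn": [0,0,0],"fingers": 0.9},
])

```text
clock: 19.3
position: [0.4637, 0.1803, 0.076]
ee_rot: [0.574, 0.819, 0.0, 0.001]
ft_force: [-0.9, -1.2, 3.3]
grip_width: 0.288
grasp_force: 51.9
```

Request:
move_arm([
  {"delta_pos": [0,0,0.001],"turn": [0,0,0],"fingers": 0},
  {"delta_pos": [0,0,0.001],"turn": [0,0,0],"fingers": 0},
  {"delta_pos": [0,0,0.001],"turn": [0,0,0],"fingers": 0},
  {"delta_pos": [0,0,0.001],"turn": [0,0,0],"fingers": 0},
  {"delta_pos": [0,0,-0.05],"turn": [0,0,0],"fingers": 0},
  {"delta_pos": [0,0,-0.09],"turn": [0,0,0],"fingers": 0},
  {"delta_pos": [-0.04,-0.02,-0.09],"turn": [0,0,0],"fingers": 0},
  {"delta_pos": [-0.09,-0.05,-0.09],"turn": [0,0,0],"fingers": 0},
  {"delta_pos": [-0.14,-0.08,-0.09],"turn": [0,0,0],"fingers": 0},
  {"delta_pos": [-0.187,-0.107,-0.09],"turn": [0,0,0],"fingers": 0},
  {"delta_pos": [-0.187,-0.107,-0.09],"turn": [0,0,0],"fingers": 0},
  {"delta_pos": [-0.187,-0.107,-0.09],"turn": [0,0,0],"fingers": 0},
])

```text
clock: 20.8
position: [0.4262, -0.0321, 0.1654]
ee_rot: [0.574, 0.819, -0.0, 0.0]
ft_force: [-0.6, 0.5, -0.6]
grip_width: 1.001
grasp_force: 0.0
```

```bash
python3 - <<'E'
from meas import *
from workcell import camera
o,c=shot("w9",["spr"]);
s=camera("side");t=camera("top");G["seatp"]=([.4625,.181],.096,.014);G["lowp"]=([.4625,.181],.105,.014)
for n,x in(("s",s),("t",t),("w",c)): print(n,fit(x,"seatp"))
f=fit(c,"spr")[0];go(o,[f[0],f[1],.036],np.radians(20.1))
E
```

```text
v 0.03 pos [ 0.4262 -0.0321  0.1654] grip 1.001 0.0
spr (array([ 0.4289, -0.0324,  0.0466,  0.0217]), 400)
s (array([0.4624, 0.1828, 0.0985, 0.013 ]), 119)
t (array([0.4607, 0.181 , 0.0994, 0.013 ]), 68)
w None
delta [-0.0012, 0.0024, 0.1294] turn [0.0002, 0.0004, -0.0032]
```

The pin top stands at about 99 mm against an expected 96 mm, so it may not be fully home. Looking.

```bash
python3 - <<'E'
from meas import *
from workcell import camera
s=camera("side");t=camera("top")
for n,x in(("s",s),("t",t)):
    P=cloud(x).reshape(-1,3);K=P[(np.hypot(P[:,0]-.462,P[:,1]-.181)<.024)&(P[:,2]>.055)]
    for z in(.06,.07,.08,.09,.096):
        m=K[abs(K[:,2]-z)<.005]; 
        if len(m)>3: print(n,z,len(m),m.mean(0).round(4))
    top=K[K[:,2]>.094];A=np.c_[top[:,:2]-top[:,:2].mean(0),np.ones(len(top))];print("plane",np.linalg.lstsq(A,top[:,2],rcond=None)[0].round(3))
u,v=map(int,proj(s,[.462,.181,.06]));a=s["color"][v-40:v+40,u-50:u+50]
u,v=map(int,proj(t,[.462,.181,.06]));b=t["color"][v-40:v+40,u-50:u+50]
cv2.imwrite("pics/pinfix.png",cv2.resize(np.hstack([a,b]),None,fx=4,fy=4,interpolation=2)[:,:,::-1])
E
```

```text
s 0.06 37 [0.4635 0.1914 0.0602]
s 0.07 35 [0.4629 0.192  0.0704]
s 0.08 39 [0.4633 0.1913 0.0796]
s 0.09 46 [0.4621 0.1915 0.0899]
s 0.096 113 [0.4627 0.1848 0.0977]
plane [ 0.008 -0.081  0.098]
t 0.06 6 [0.4529 0.1744 0.0596]
t 0.07 5 [0.4521 0.1746 0.0707]
t 0.08 7 [0.4557 0.172  0.0795]
t 0.09 9 [0.4551 0.1746 0.0924]
t 0.096 44 [0.4597 0.1796 0.0975]
plane [0.005 0.034 0.1  ]
```

View pics/pinfix.png

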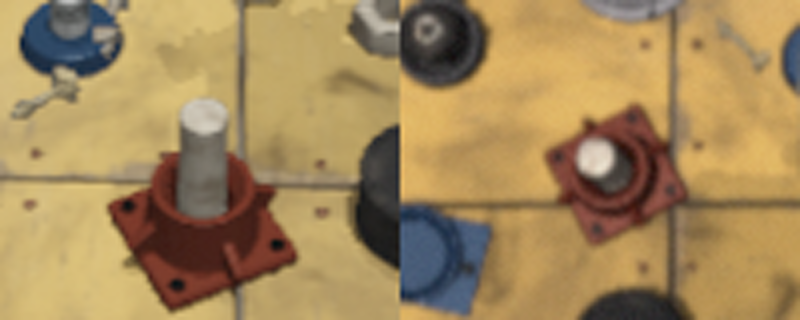

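The pin is upright and centred but about 4 mm high. I'll press it down gently with the fingers shut.

Request:
move_arm([
  {"delta_pos": [0.05,0.03,0.0],"turn": [0,0,0],"fingers": 1},
  {"delta_pos": [0.1,0.06,0.0],"turn": [0,0,0],"fingers": 1},
  {"delta_pos": [0.15,0.09,0.0],"turn": [0,0,0],"fingers": 1},
  {"delta_pos": [0.187,0.108,0.01],"turn": [0,0,0],"fingers": 1},
  {"delta_pos": [0.187,0.108,0.025],"turn": [0,0,0],"fingers": 1},
  {"delta_pos": [0.187,0.108,0.04],"turn": [0,0,0],"fingers": 1},
  {"delta_pos": [0.187,0.108,0.046],"turn": [0,0,0],"fingers": 1},
  {"delta_pos": [0.187,0.108,0.051],"turn": [0,0,0],"fingers": 1},
  {"delta_pos": [0.187,0.108,0.055],"turn": [0,0,0],"fingers": 1},
  {"delta_pos": [0.187,0.108,0.058],"turn": [0,0,0],"fingers": 1},
  {"delta_pos": [0.187,0.108,0.06],"turn": [0,0,0],"fingers": 1},
  {"delta_pos": [0.187,0.108,0.06],"turn": [0,0,0],"fingers": 1},
])

```text
clock: 22.55
position: [0.4689, 0.1826, 0.111]
ee_rot: [0.574, 0.819, 0.004, 0.004]
ft_force: [-2.4, -3.3, 49.8]
grip_width: 0.003
grasp_force: 24.6
```

A hard stop at 50 N. I'll back off and check from earlier views what the empty bore's floor looked like.

Request:
move_arm([
  {"delta_pos": [0,0,-0.05],"turn": [0,0,0],"fingers": 0.3},
  {"delta_pos": [0.0,0,-0.09],"turn": [0,0,0],"fingers": 0},
  {"delta_pos": [-0.05,0,-0.09],"turn": [0,0,0],"fingers": 0},
  {"delta_pos": [-0.05,0,-0.09],"turn": [0,0,0],"fingers": 0},
  {"delta_pos": [-0.05,0,-0.09],"turn": [0,0,0],"fingers": 0},
])

```text
clock: 23.18
position: [0.4809, 0.1333, 0.1953]
ee_rot: [0.574, 0.819, 0.0, 0.0]
ft_force: [-0.3, 0.8, 0.1]
grip_width: 1.003
grasp_force: 0.0
```

```bash
python3 - <<'E'
from meas import *
from workcell import camera
for n in("top0","w3","w4","w5","w6","w8"):
    P=cloud(load(n)).reshape(-1,3);r=np.hypot(P[:,0]-.4625,P[:,1]-.181)
    print(n,[(round(a*1e3),(r<a+.003)[r>=a].sum(),np.nanpercentile(P[(r>=a)&(r<a+.003),2],[2,10,50,90]).round(4).tolist()) for a in(0,.003,.006,.009,.012,.015)])
G["seatp"]=([.4625,.181],.097,.014)
o,c=shot("w10",["car","seatp"])
for n in("side","top"): print(n,fit(camera(n),"seatp"),fit(camera(n),"car"))
P=cloud(c).reshape(-1,3);K=P[(np.hypot(P[:,0]-.4625,P[:,1]-.181)<.024)&(P[:,2]>.094)];A=np.c_[K[:,:2]-K[:,:2].mean(0),np.ones(len(K))];print("plane",np.linalg.lstsq(A,K[:,2],rcond=None)[0].round(3))
E
```

```text
top0 [(0, np.int64(2), [0.0082, 0.0085, 0.0102, 0.0118]), (3, np.int64(11), [0.0061, 0.0076, 0.0131, 0.0157]), (6, np.int64(16), [0.0047, 0.0061, 0.0102, 0.0146]), (9, np.int64(22), [0.0055, 0.0067, 0.0113, 0.0147]), (12, np.int64(33), [0.0059, 0.0073, 0.0125, 0.0343]), (15, np.int64(37), [0.0068, 0.011, 0.0305, 0.0408])]
w3 [(0, np.int64(53), [0.009, 0.0095, 0.0104, 0.011]), (3, np.int64(150), [0.0092, 0.0096, 0.0105, 0.0115]), (6, np.int64(185), [0.0093, 0.0097, 0.0105, 0.0113]), (9, np.int64(215), [0.0092, 0.0095, 0.0106, 0.0115]), (12, np.int64(231), [0.0089, 0.0095, 0.0105, 0.0114]), (15, np.int64(1721), [0.0101, 0.0122, 0.0271, 0.0357])]
w4 [(0, np.int64(33), [0.0095, 0.0099, 0.0107, 0.0121]), (3, np.int64(108), [0.0088, 0.0094, 0.0103, 0.0113]), (6, np.int64(174), [0.009, 0.0094, 0.0104, 0.0114]), (9, np.int64(244), [0.009, 0.0095, 0.0105, 0.0113]), (12, np.int64(319), [0.009, 0.0097, 0.0106, 0.0115]), (15, np.int64(649), [0.0094, 0.0104, 0.0288, 0.0358])]
w5 [(0, np.int64(9), [0.0092, 0.0097, 0.0101, 0.0112]), (3, np.int64(35), [0.0093, 0.0095, 0.0102, 0.0112]), (6, np.int64(
[... 448 characters left out ...]
0.0094, 0.0105, 0.0116]), (15, np.int64(615), [0.0095, 0.0106, 0.027, 0.0359])]
w8 [(0, np.int64(24), [0.009, 0.0095, 0.0106, 0.0114]), (3, np.int64(74), [0.0092, 0.0097, 0.0106, 0.0114]), (6, np.int64(123), [0.0088, 0.0097, 0.0104, 0.0114]), (9, np.int64(167), [0.0089, 0.0093, 0.0104, 0.0114]), (12, np.int64(225), [0.0087, 0.0095, 0.0104, 0.0115]), (15, np.int64(425), [0.0095, 0.0102, 0.0292, 0.0358])]
v 0.024 pos [0.4809 0.1333 0.1953] grip 1.003 0.0
car (array([0.4625, 0.1817, 0.0443, 0.029 ]), 1406)
seatp (array([0.4623, 0.1802, 0.1   , 0.013 ]), 874)
side (array([0.463 , 0.1833, 0.099 , 0.0132]), 113) (array([0.4627, 0.1831, 0.0432, 0.0288]), 248)
top None None
plane [0.012 0.005 0.1  ]
```

View pics/w10.png

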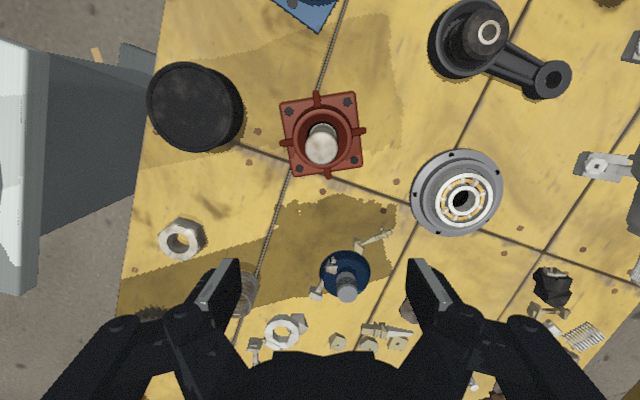

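The empty bore read flat at 10.5 mm against the stated 6 mm. I'll compare with the other mates' floors to see whether this is a bias or something real.

```bash
python3 - <<'E'
from meas import *
for nm,xy,ns in(("hub",(.6305,.171),("w1","w3")),("arm",(.563,.313),("w1","w5")),("pan",(.403,.3304),("w1","w5")),("car",(.4625,.181),("w3","w4","w8"))):
    for n in ns:
        c=load(n);P=cloud(c);r=np.hypot(P[...,0]-xy[0],P[...,1]-xy[1])
        print(nm,n,[(round(a*1e3),np.nanmedian(P[(r>=a)&(r<a+.003)],0)[2].round(4),np.median(c["color"][(r>=a)&(r<a+.003)],0).astype(int).tolist()) for a in(0,.006,.012,.015,.018,.021,.027)])
P=cloud(load("w10")).reshape(-1,3)
for nm,xy,lo in(("pin",(.4625,.181),.094),("bush",(.563,.313),.048),("bear",(.6305,.171),.0245)):
    K=P[(np.hypot(P[:,0]-xy[0],P[:,1]-xy[1])<.03)&(P[:,2]>lo)];print(nm,np.percentile(K[:,2],[10,50,90]).round(4))
E
```

```text
hub w1 [(0, np.float64(0.001), [61, 62, 59]), (6, np.float64(0.0011), [62, 63, 61]), (12, np.float64(0.0009), [62, 62, 61]), (15, np.float64(0.0011), [60, 61, 60]), (18, np.float64(0.0072), [67, 64, 60]), (21, np.float64(0.0121), [172, 173, 172]), (27, np.float64(0.0121), [171, 171, 172])]
hub w3 [(0, np.float64(0.0008), [40, 41, 40]), (6, np.float64(0.0009), [41, 41, 40]), (12, np.float64(0.001), [40, 41, 39]), (15, np.float64(0.0009), [39, 39, 39]), (18, np.float64(0.0045), [68, 66, 63]), (21, np.float64(0.0119), [142, 142, 143]), (27, np.float64(0.0119), [141, 142, 142])]
arm w1 [(0, np.float64(0.0012), [31, 31, 28]), (6, np.float64(0.0012), [31, 31, 31]), (12, np.float64(0.0052), [84, 85, 85]), (15, np.float64(0.0054), [90, 90, 91]), (18, np.float64(0.0053), [90, 91, 91]), (21, np.float64(0.0129), [43, 43, 45]), (27, np.float64(0.0253), [57, 59, 60])]
arm w5 [(0, np.float64(0.0007), [47, 47, 46]), (6, np.float64(0.001), [46, 47, 46]), (12, np.float64(0.0046), [99, 99, 99]), (15, np.float64(0.0049), [101, 101, 101]), (18, np.float64(0.005), [100, 101, 100]), (21, np.float64(0.0163
[... 883 characters left out ...]
]), (27, np.float64(0.0419), [50, 25, 20])]
car w4 [(0, np.float64(0.0107), [64, 65, 63]), (6, np.float64(0.0104), [64, 65, 63]), (12, np.float64(0.0106), [58, 59, 58]), (15, np.float64(0.0288), [58, 30, 23]), (18, np.float64(0.0385), [77, 34, 25]), (21, np.float64(0.0429), [79, 35, 25]), (27, np.float64(0.0447), [118, 65, 53])]
car w8 [(0, np.float64(0.0106), [59, 60, 59]), (6, np.float64(0.0104), [58, 60, 58]), (12, np.float64(0.0104), [53, 54, 53]), (15, np.float64(0.0292), [61, 33, 25]), (18, np.float64(0.0384), [82, 37, 27]), (21, np.float64(0.0429), [85, 37, 27]), (27, np.float64(0.0445), [110, 57, 45])]
pin [0.099  0.1    0.1009]
bush [0.0502 0.0529 0.0547]
bear [0.0251 0.0281 0.0295]
```

All the other floors agree with the text, but this bore showed a flat dark disc at about 10 mm, and the pin rests at about that height. I'll lift the pin out and look straight into the bore.

Request:
move_arm([
  {"delta_pos": [0.05,0,0.0],"turn": [0,0,0],"fingers": 0},
  {"delta_pos": [0.05,0,0.04],"turn": [0,0,0],"fingers": 0},
  {"delta_pos": [0.05,0,0.09],"turn": [0,0,0],"fingers": 0},
  {"delta_pos": [0.05,0,0.117],"turn": [0,0,0],"fingers": 0},
  {"delta_pos": [0.05,0,0.117],"turn": [0,0,0],"fingers": 0},
  {"delta_pos": [0.05,0,0.117],"turn": [0,0,0],"fingers": 0.9},
  {"delta_pos": [0.05,0,0.117],"turn": [0,0,0],"fingers": 0.9},
  {"delta_pos": [0.05,0,0.117],"turn": [0,0,0],"fingers": 0.9},
  {"delta_pos": [0.05,0,0.117],"turn": [0,0,0],"fingers": 0.9},
  {"delta_pos": [0.05,0,0.117],"turn": [0,0,0],"fingers": 0.9},
  {"delta_pos": [0.05,0,0.117],"turn": [0,0,0],"fingers": 0.9},
])

```text
clock: 24.8
position: [0.4643, 0.1804, 0.0791]
ee_rot: [0.574, 0.819, 0.0, 0.0]
ft_force: [-1.3, -1.1, 6.9]
grip_width: 0.29
grasp_force: 48.6
```

Request:
move_arm([
  {"delta_pos": [0,0,-0.03],"turn": [0,0,0],"fingers": 0.9},
  {"delta_pos": [0,0,-0.06],"turn": [0,0,0],"fingers": 0.9},
  {"delta_pos": [0,0,-0.09],"turn": [0,0,0],"fingers": 0.9},
  {"delta_pos": [-0.05,0,-0.09],"turn": [0,0,0],"fingers": 0.9},
  {"delta_pos": [-0.07,0,-0.07],"turn": [0,0,0],"fingers": 0.9},
  {"delta_pos": [-0.07,0,-0.07],"turn": [0,0,0],"fingers": 0.9},
  {"delta_pos": [-0.07,0,-0.07],"turn": [0,0,0],"fingers": 0.9},
  {"delta_pos": [-0.07,0,-0.07],"turn": [0,0,0],"fingers": 0.9},
])

```text
clock: 25.8
position: [0.4875, 0.1158, 0.1485]
ee_rot: [0.573, 0.819, 0.0, 0.0]
ft_force: [0.1, -0.3, -4.1]
grip_width: 0.29
grasp_force: 50.3
```

```bash
python3 - <<'E'
from meas import *
o,c=shot("w11",["car"]);held(o,c,.012)
P=cloud(c);r=np.hypot(P[...,0]-.4625,P[...,1]-.1813)
for a in np.arange(0,.024,.002):
    k=(r>=a)&(r<a+.002);print(round(a*1e3),k.sum(),np.nanpercentile(P[k][:,2],[5,50,95]).round(4),np.median(c["color"][k],0).astype(int))
u,v=map(int,proj(c,[.4625,.1813,.03]));print(u,v)
a=c["color"][max(0,v-60):v+60,u-70:u+70];a=cv2.convertScaleAbs(a,alpha=1.8)
cv2.imwrite("pics/bore.png",cv2.resize(a,None,fx=5,fy=5,interpolation=2)[:,:,::-1])
E
```

```text
v 0.003 pos [0.4875 0.1158 0.1485] grip 0.29 50.3
car (array([0.4625, 0.1814, 0.0443, 0.0289]), 2283)
held top z -0.0216 x [-0.0119 -0.0097  0.0145  0.0152] lowest 0.06
0 16 [0.0099 0.0105 0.0113] [59 59 58]
2 49 [0.0095 0.0103 0.0113] [59 60 58]
4 79 [0.0093 0.0105 0.0116] [58 59 58]
6 110 [0.0092 0.0104 0.0117] [59 60 58]
8 152 [0.0093 0.0105 0.0114] [59 60 58]
10 177 [0.0094 0.0104 0.0115] [59 59 58]
12 212 [0.0092 0.0103 0.0113] [53 54 53]
14 234 [0.0094 0.0105 0.0117] [46 45 43]
16 552 [0.0103 0.0331 0.0365] [63 31 23]
18 413 [0.0357 0.0378 0.0397] [80 36 26]
20 484 [0.0385 0.0407 0.0425] [80 35 26]
22 537 [0.0417 0.0435 0.0452] [84 37 27]
321 120
```

View pics/bore.png

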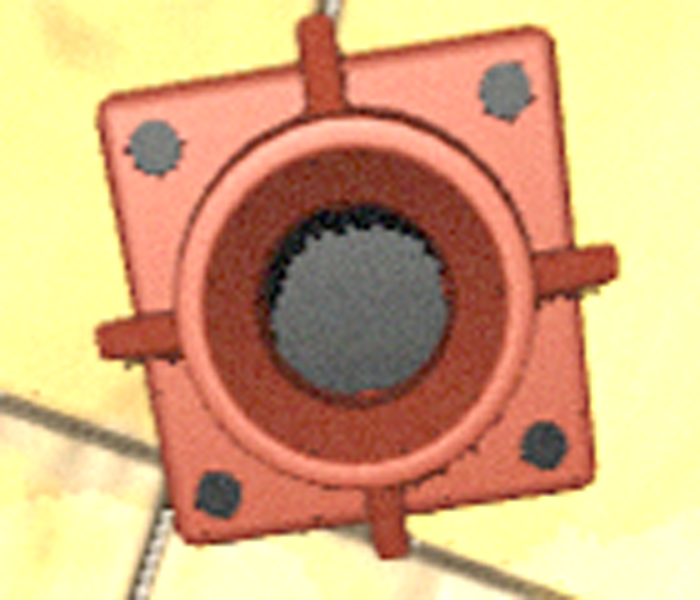

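The disc is uniformly dark like the bolt-hole discs and fills the bore, so it is part of the carrier. I'll put the pin back, pressing with small sideways shifts to see whether it goes deeper.

Request:
move_arm([
  {"delta_pos": [0.06,-0.001,-0.02],"turn": [0,0,0],"fingers": 0.9},
  {"delta_pos": [0.07,-0.001,0],"turn": [0,0,0],"fingers": 0.9},
  {"delta_pos": [0.07,-0.001,0.03],"turn": [0,0,0],"fingers": 0.9},
  {"delta_pos": [0.07,-0.001,0.05],"turn": [0,0,0],"fingers": 0.9},
  {"delta_pos": [0.07,-0.001,0.065],"turn": [0,0,0],"fingers": 0.9},
  {"delta_pos": [0.07,-0.001,0.073],"turn": [0,0,0],"fingers": 0.9},
  {"delta_pos": [0.072,-0.001,0.074],"turn": [0,0,0],"fingers": 0.9},
  {"delta_pos": [0.07,0.001,0.074],"turn": [0,0,0],"fingers": 0.9},
  {"delta_pos": [0.068,-0.001,0.074],"turn": [0,0,0],"fingers": 0.9},
  {"delta_pos": [0.07,-0.003,0.074],"turn": [0,0,0],"fingers": 0.9},
  {"delta_pos": [0.07,-0.001,0.074],"turn": [0,0,0],"fingers": 0.9},
  {"delta_pos": [0.07,-0.001,0.074],"turn": [0,0,0],"fingers": 0.9},
])

```text
clock: 27.35
position: [0.4638, 0.1809, 0.0772]
ee_rot: [0.574, 0.819, 0.0, 0.001]
ft_force: [-11.1, -5.8, 34.1]
grip_width: 0.289
grasp_force: 60.3
```

```bash
python3 - <<'E'
from meas import *
from workcell import get_obs
c=load("w11");P=cloud(c);m=(np.hypot(P[...,0]-.4625,P[...,1]-.1813)>.037)&(np.hypot(P[...,0]-.4625,P[...,1]-.1813)<.055)&(c["color"][...,0]>c["color"][...,1]*1.7)
print("foot top",np.nanpercentile(P[m][:,2],[10,50,90]).round(4))
o=get_obs();print(o["position"],o["ft_force"])
E
```

```text
foot top [0.0083 0.0097 0.0208]
[0.4637849  0.18087455 0.07716288] [-11.12587981  -5.81564612  34.09160538]
```

Request:
move_arm([
  {"delta_pos": [0,0,0],"turn": [0,0,0],"fingers": 0},
  {"delta_pos": [0,0,0],"turn": [0,0,0],"fingers": 0},
  {"delta_pos": [0,0,0],"turn": [0,0,0],"fingers": 0},
  {"delta_pos": [0,0,-0.05],"turn": [0,0,0],"fingers": 0},
  {"delta_pos": [0,0,-0.1],"turn": [0,0,0],"fingers": 0},
  {"delta_pos": [0,0,-0.14],"turn": [0,0,0],"fingers": 0},
  {"delta_pos": [0,0,-0.14],"turn": [0,0,0],"fingers": 0},
  {"delta_pos": [0,0,-0.14],"turn": [0,0,0],"fingers": 0},
])

```text
clock: 28.35
position: [0.4628, 0.1796, 0.2137]
ee_rot: [0.574, 0.819, -0.0, -0.0]
ft_force: [0.1, 0.1, 0.3]
grip_width: 1.003
grasp_force: 0.0
```

```bash
python3 - <<'E'
from meas import *
from workcell import camera
G["seatp"]=([.4625,.181],.097,.014)
o,c=shot("w12",["car"])
def med(c,xy,lo,hi):
    P=cloud(c).reshape(-1,3);K=P[(np.hypot(P[:,0]-xy[0],P[:,1]-xy[1])<.010)&(P[:,2]>lo)&(P[:,2]<hi)];A=np.c_[K[:,:2]-K[:,:2].mean(0),np.ones(len(K))];return len(K),np.linalg.lstsq(A,K[:,2],rcond=None)[0].round(4)
print("now w",fit(c,"seatp"),med(c,(.4625,.181),.09,.11)); s=camera("side");print("s",fit(s,"seatp"),med(s,(.4625,.1825),.09,.11))
print("before w7",med(load("w7"),(.4088,-.2882),.08,.1),"s0",med(load("side0"),(.408,-.2875),.08,.1),"w10",med(load("w10"),(.4623,.1802),.09,.11))
E
```

```text
v 0.014 pos [0.4628 0.1796 0.2137] grip 1.003 0.0
car (array([0.4626, 0.1823, 0.0442, 0.0289]), 982)
now w (array([0.4614, 0.1817, 0.0996, 0.0131]), 663) (371, array([0.0053, 0.0077, 0.0998]))
s (array([0.4606, 0.1818, 0.0986, 0.014 ]), 113) (55, array([ 0.0338, -0.0072,  0.0992]))
before w7 (347, array([-0.0177,  0.0013,  0.0898])) s0 (20, array([ 0.0214, -0.2986,  0.0879])) w10 (517, array([0.0011, 0.0152, 0.1001]))
```

The pin again stands 10.0 mm up on a solid flat floor, at foot-top height (foot top ≈ 9.7 mm). It is upright and centred, and pressing with shifts doesn't take it deeper. I'll go on with the spring.

Request:
move_arm([
  {"delta_pos": [-0.05,-0.03,0],"turn": [0,0,0],"fingers": 0},
  {"delta_pos": [-0.1,-0.06,0.02],"turn": [0,0,0],"fingers": 0},
  {"delta_pos": [-0.15,-0.09,0.05],"turn": [0,0,0],"fingers": 0},
  {"delta_pos": [-0.187,-0.106,0.09],"turn": [0,0,0],"fingers": 0},
  {"delta_pos": [-0.187,-0.106,0.11],"turn": [0,0,0],"fingers": 0},
  {"delta_pos": [-0.187,-0.106,0.11],"turn": [0,0,0],"fingers": 0},
  {"delta_pos": [-0.187,-0.106,0.11],"turn": [0,0,0],"fingers": 0},
])

```text
clock: 29.32
position: [0.4275, -0.0306, 0.1051]
ee_rot: [0.573, 0.819, 0.001, 0.0]
ft_force: [-0.4, 0.1, 0.7]
grip_width: 0.998
grasp_force: 0.0
```

```bash
python3 - <<'E'
from meas import *
o,c=shot("w13",["spr"]);f=fit(c,"spr")[0];go(o,[f[0],f[1],.030],np.radians(20.1))
E
```

```text
v 0.018 pos [ 0.4275 -0.0306  0.1051] grip 0.998 0.0
spr (array([ 0.4288, -0.0322,  0.0467,  0.0218]), 648)
delta [-0.002, 0.0006, 0.0751] turn [0.0009, -0.0006, -0.0009]
```

Request:
move_arm([
  {"delta_pos": [-0.002,0,0.03],"turn": [0,0,0],"fingers": 0},
  {"delta_pos": [-0.002,0,0.06],"turn": [0,0,0],"fingers": 0},
  {"delta_pos": [-0.002,0,0.075],"turn": [0,0,0],"fingers": 0},
  {"delta_pos": [-0.002,0,0.075],"turn": [0,0,0],"fingers": 0},
  {"delta_pos": [-0.002,0,0.075],"turn": [0,0,0],"fingers": 0.8},
  {"delta_pos": [-0.002,0,0.075],"turn": [0,0,0],"fingers": 0.8},
  {"delta_pos": [-0.002,0,0.075],"turn": [0,0,0],"fingers": 0.8},
  {"delta_pos": [-0.002,0,0.075],"turn": [0,0,0],"fingers": 0.8},
  {"delta_pos": [-0.002,0,0.075],"turn": [0,0,0],"fingers": 0.8},
  {"delta_pos": [-0.002,0,0.075],"turn": [0,0,0],"fingers": 0.8},
], force=40)

```text
clock: 30.62
position: [0.4284, -0.034, 0.0303]
ee_rot: [0.574, 0.819, -0.0, 0.001]
ft_force: [-2.9, -0.5, 11.1]
grip_width: 0.505
grasp_force: 39.3
```

Request:
move_arm([
  {"delta_pos": [0,0,-0.04],"turn": [0,0,0],"fingers": 0.8},
  {"delta_pos": [0,0,-0.09],"turn": [0,0,0],"fingers": 0.8},
  {"delta_pos": [0.02,0.0,-0.14],"turn": [0,0,0],"fingers": 0.8},
  {"delta_pos": [0.07,0.02,-0.15],"turn": [0,0,0],"fingers": 0.8},
  {"delta_pos": [0.12,0.04,-0.15],"turn": [0,0,0],"fingers": 0.8},
  {"delta_pos": [0.17,0.06,-0.15],"turn": [0,0,0],"fingers": 0.8},
  {"delta_pos": [0.22,0.08,-0.15],"turn": [0,0,0],"fingers": 0.8},
  {"delta_pos": [0.27,0.1,-0.14],"turn": [0,0,0],"fingers": 0.8},
  {"delta_pos": [0.29,0.104,-0.13],"turn": [0,0,0],"fingers": 0.8},
  {"delta_pos": [0.29,0.104,-0.13],"turn": [0,0,0],"fingers": 0.8},
  {"delta_pos": [0.29,0.104,-0.13],"turn": [0,0,0],"fingers": 0.8},
])

```text
clock: 32.0
position: [0.4266, 0.2739, 0.1594]
ee_rot: [0.574, 0.819, -0.0, 0.0]
ft_force: [-0.1, -0.0, -0.3]
grip_width: 0.506
grasp_force: 41.7
```

```bash
python3 - <<'E'
from meas import *
o,c=shot("w14",["pan"]);held(o,c,.022)
go(o,[.4029,.3305,.037],np.radians(20.1))
E
```

```text
v 0.035 pos [0.4266 0.2739 0.1594] grip 0.506 41.7
pan (array([0.4031, 0.3308, 0.0145, 0.0368]), 2186)
held top z -0.0174 x [-0.0204 -0.0196  0.0224  0.0228] lowest 0.0291
delta [0.0613, -0.003, 0.1224] turn [-0.0002, 0.0005, -0.0026]
```

Request:
move_arm([
  {"delta_pos": [0.05,-0.003,0],"turn": [0,0,0],"fingers": 0.8},
  {"delta_pos": [0.0605,-0.0035,0.03],"turn": [0,0,0],"fingers": 0.8},
  {"delta_pos": [0.0605,-0.0035,0.07],"turn": [0,0,0],"fingers": 0.8},
  {"delta_pos": [0.0605,-0.0035,0.095],"turn": [0,0,0],"fingers": 0.8},
  {"delta_pos": [0.0605,-0.0035,0.11],"turn": [0,0,0],"fingers": 0.8},
  {"delta_pos": [0.0605,-0.0035,0.12],"turn": [0,0,0],"fingers": 0.8},
  {"delta_pos": [0.0605,-0.0035,0.123],"turn": [0,0,0],"fingers": 0.8},
  {"delta_pos": [0.0605,-0.0035,0.123],"turn": [0,0,0],"fingers": 0.8},
])

```text
clock: 33.05
position: [0.4031, 0.3301, 0.0368]
ee_rot: [0.574, 0.819, 0.0, 0.0]
ft_force: [-0.6, 0.7, -1.7]
grip_width: 0.5
grasp_force: 41.7
```

Request:
move_arm([
  {"delta_pos": [0,0,0.001],"turn": [0,0,0],"fingers": 0},
  {"delta_pos": [0,0,0.001],"turn": [0,0,0],"fingers": 0},
  {"delta_pos": [0,0,0.001],"turn": [0,0,0],"fingers": 0},
  {"delta_pos": [0,0,-0.04],"turn": [0,0,0],"fingers": 0},
  {"delta_pos": [0,0,-0.09],"turn": [0,0,0],"fingers": 0},
  {"delta_pos": [-0.04,0.02,-0.13],"turn": [0,0,0],"fingers": 0},
  {"delta_pos": [-0.08,0.03,-0.15],"turn": [0,0,0],"fingers": 0},
  {"delta_pos": [-0.13,0.03,-0.15],"turn": [0,0,0],"fingers": 0},
  {"delta_pos": [-0.18,0.03,-0.15],"turn": [0,0,0],"fingers": 0},
  {"delta_pos": [-0.23,0.03,-0.15],"turn": [0,0,0],"fingers": 0},
  {"delta_pos": [-0.28,0.03,-0.14],"turn": [0,0,0],"fingers": 0},
  {"delta_pos": [-0.33,0.03,-0.13],"turn": [0,0,0],"fingers": 0},
])

```text
clock: 34.55
position: [0.544, 0.0282, 0.1663]
ee_rot: [0.574, 0.819, 0.0, 0.0]
ft_force: [0.3, 0.5, -0.3]
grip_width: 0.997
grasp_force: 0.0
```

```bash
python3 - <<'E'
from meas import *
from workcell import camera,get_obs
G["sps"]=([.403,.3305],.054,.022)
for n in("side","top"):
    c=camera(n);print(n,fit(c,"sps"))
o,c=shot("w15",["cup"]);print("bias",go(o,[.549,.0265,.04],np.radians(20.1)))
# clearance: lanes beside cup stud at different yaw, height of scrap
P=np.vstack([cloud(load(n)).reshape(-1,3) for n in("w4","w12","top0","side0","w15")]);P=P[np.isfinite(P[:,0])&(P[:,2]<.043)];D=P[:,:2]-[.549,.0265]
for a in range(0,180,15):
    A=np.radians(a);u=D@[np.cos(A),np.sin(A)];v=D@[-np.sin(A),np.cos(A)]
    k=(abs(v)<.014)&(abs(u)>.018)&(abs(u)<.06);print(a,np.percentile(P[k,2],[95,99,100]).round(3))
E
```

```text
side (array([0.4021, 0.3322, 0.0505, 0.0214]), 81)
top (array([0.4002, 0.3309, 0.052 , 0.0211]), 47)
v 0.075 pos [0.5446 0.0233 0.1648] grip 0.999 0.0
cup (array([0.5495, 0.0262, 0.0455, 0.0125]), 540)
delta [0.0016, 0.0055, 0.1248] turn [-0.0021, 0.0009, -0.0115]
bias (array([0.00161664, 0.00549861, 0.12477164]), array([-0.0020791 ,  0.00093236, -0.01145454]))
0 [0.017 0.02  0.024]
15 [0.014 0.019 0.023]
30 [0.014 0.018 0.023]
45 [0.017 0.019 0.023]
60 [0.017 0.019 0.023]
75 [0.016 0.018 0.023]
90 [0.016 0.018 0.023]
105 [0.016 0.018 0.023]
120 [0.014 0.018 0.023]
135 [0.017 0.02  0.023]
150 [0.018 0.02  0.024]
165 [0.018 0.02  0.024]
```

Request:
move_arm([
  {"delta_pos": [0,0,0.06],"turn": [0,0,0],"fingers": 0.2},
  {"delta_pos": [0,0,0.06],"turn": [0,0,0],"fingers": 0.2},
  {"delta_pos": [0,0,0.06],"turn": [0,0,0],"fingers": 0.2},
  {"delta_pos": [0,0,0.06],"turn": [0,0,0],"fingers": 0.2},
])

```text
clock: 35.2
position: [0.5445, 0.0307, 0.1084]
ee_rot: [0.574, 0.819, 0.001, 0.001]
ft_force: [0.4, 0.4, 0.2]
grip_width: 0.802
grasp_force: 0.0
```

```bash
python3 - <<'E'
from meas import *
o,c=shot("w16",["cup"]);f=fit(c,"cup")[0];go(o,[f[0],f[1],.031],np.radians(20.0))
E
```

```text
v 0.009 pos [0.5445 0.0307 0.1084] grip 0.802 0.0
cup (array([0.5493, 0.0262, 0.0455, 0.0125]), 822)
delta [-0.0058, 0.0028, 0.0774] turn [0.0026, 0.001, -0.0005]
```

Request:
move_arm([
  {"delta_pos": [-0.0055,0.002,0.02],"turn": [0,0,0],"fingers": 0.2},
  {"delta_pos": [-0.0055,0.002,0.05],"turn": [0,0,0],"fingers": 0.2},
  {"delta_pos": [-0.0055,0.002,0.07],"turn": [0,0,0],"fingers": 0.2},
  {"delta_pos": [-0.0055,0.002,0.077],"turn": [0,0,0],"fingers": 0.2},
  {"delta_pos": [-0.0055,0.002,0.077],"turn": [0,0,0],"fingers": 0.2},
  {"delta_pos": [-0.0055,0.002,0.077],"turn": [0,0,0],"fingers": 0.9},
  {"delta_pos": [-0.0055,0.002,0.077],"turn": [0,0,0],"fingers": 0.9},
  {"delta_pos": [-0.0055,0.002,0.077],"turn": [0,0,0],"fingers": 0.9},
  {"delta_pos": [-0.0055,0.002,0.077],"turn": [0,0,0],"fingers": 0.9},
  {"delta_pos": [-0.0055,0.002,0.077],"turn": [0,0,0],"fingers": 0.9},
  {"delta_pos": [-0.0055,0.002,0.077],"turn": [0,0,0],"fingers": 0.9},
], force=40)

```text
clock: 36.62
position: [0.5477, 0.0255, 0.03]
ee_rot: [0.574, 0.819, 0.0, 0.001]
ft_force: [-1.8, 0.0, 6.5]
grip_width: 0.263
grasp_force: 39.0
```

Request:
move_arm([
  {"delta_pos": [0,0,-0.04],"turn": [0,0,0],"fingers": 0.9},
  {"delta_pos": [0,0,-0.09],"turn": [0,0,0],"fingers": 0.9},
  {"delta_pos": [0.02,0.0,-0.14],"turn": [0,0,0],"fingers": 0.9},
  {"delta_pos": [0.07,0,-0.15],"turn": [0,0,0],"fingers": 0.9},
  {"delta_pos": [0.12,0,-0.15],"turn": [0,0,0],"fingers": 0.9},
  {"delta_pos": [0.17,-0.01,-0.15],"turn": [0,0,0],"fingers": 0.9},
  {"delta_pos": [0.22,-0.02,-0.15],"turn": [0,0,0],"fingers": 0.9},
  {"delta_pos": [0.26,-0.03,-0.15],"turn": [0,0,0],"fingers": 0.9},
  {"delta_pos": [0.265,-0.032,-0.15],"turn": [0,0,0],"fingers": 0.9},
  {"delta_pos": [0.265,-0.032,-0.15],"turn": [0,0,0],"fingers": 0.9},
  {"delta_pos": [0.265,-0.032,-0.15],"turn": [0,0,0],"fingers": 0.9},
])

```text
clock: 38.0
position: [0.4276, 0.2625, 0.1791]
ee_rot: [0.575, 0.818, -0.0, 0.0]
ft_force: [-0.9, 0.1, -0.7]
grip_width: 0.266
grasp_force: 39.8
```

```bash
python3 - <<'E'
from meas import *
G["sps"]=([.403,.3305],.052,.022)
o,c=shot("w17",["pan","sps"]);held(o,c,.012)
L=hand(o,c);D=L[(abs(L[:,1])<.04)&(abs(L[:,0])<.045)&(L[:,2]>.012)&(L[:,2]<.035)];print("disc",len(D),D.min(0).round(4),D.max(0).round(4))
go(o,[.403,.3308,.078],np.radians(20.0))
E
```

```text
v 0.003 pos [0.4276 0.2625 0.1791] grip 0.266 39.8
pan (array([0.4032, 0.3308, 0.0145, 0.0367]), 2100)
sps (array([0.403 , 0.3313, 0.05  , 0.0218]), 637)
held top z -0.0162 x [-0.0121 -0.0108  0.0118  0.0124] lowest 0.0184
disc 4951 [-0.0087 -0.0333  0.012 ] [0.0334 0.0336 0.0314]
delta [0.0727, 0.0001, 0.101] turn [-0.0003, 0.0004, -0.0031]
```

Request:
move_arm([
  {"delta_pos": [0.05,0,0],"turn": [0,0,0],"fingers": 0.9},
  {"delta_pos": [0.0728,-0.0005,0.02],"turn": [0,0,0],"fingers": 0.9},
  {"delta_pos": [0.0728,-0.0005,0.05],"turn": [0,0,0],"fingers": 0.9},
  {"delta_pos": [0.0728,-0.0005,0.075],"turn": [0,0,0],"fingers": 0.9},
  {"delta_pos": [0.0728,-0.0005,0.088],"turn": [0,0,0],"fingers": 0.9},
  {"delta_pos": [0.0728,-0.0005,0.095],"turn": [0,0,0],"fingers": 0.9},
  {"delta_pos": [0.0728,-0.0005,0.1],"turn": [0,0,0],"fingers": 0.9},
  {"delta_pos": [0.0728,-0.0005,0.103],"turn": [0,0,0],"fingers": 0.9},
  {"delta_pos": [0.0728,-0.0005,0.103],"turn": [0,0,0],"fingers": 0.9},
])

```text
clock: 39.17
position: [0.4016, 0.332, 0.0765]
ee_rot: [0.574, 0.819, 0.0, 0.0]
ft_force: [-0.4, 0.7, -1.4]
grip_width: 0.263
grasp_force: 39.8
```

Request:
move_arm([
  {"delta_pos": [0,0,0.001],"turn": [0,0,0],"fingers": 0.3},
  {"delta_pos": [0,0,0.001],"turn": [0,0,0],"fingers": 0.3},
  {"delta_pos": [0,0,0.001],"turn": [0,0,0],"fingers": 0.3},
  {"delta_pos": [0,0,-0.04],"turn": [0,0,0],"fingers": 0.3},
  {"delta_pos": [0,0,-0.09],"turn": [0,0,0],"fingers": 0.3},
  {"delta_pos": [-0.03,0.02,-0.12],"turn": [0,0,0],"fingers": 0.3},
  {"delta_pos": [-0.07,0.04,-0.14],"turn": [0,0,0],"fingers": 0.3},
  {"delta_pos": [-0.09,0.05,-0.14],"turn": [0,0,0],"fingers": 0.3},
  {"delta_pos": [-0.09,0.05,-0.14],"turn": [0,0,0],"fingers": 0.3},
  {"delta_pos": [-0.09,0.05,-0.14],"turn": [0,0,0],"fingers": 0.3},
])

```text
clock: 40.42
position: [0.4776, 0.2655, 0.2156]
ee_rot: [0.573, 0.819, -0.0, -0.001]
ft_force: [-1.2, 1.0, -0.9]
grip_width: 0.7
grasp_force: 0.0
```

```bash
python3 - <<'E'
from meas import *
from workcell import camera
G["stud"]=([.402,.3315],.091,.012);G["pins"]=([.4625,.181],.097,.014);G["bus"]=([.563,.313],.055,.02);G["bea"]=([.63,.17],.029,.031)
o,c=shot("w18",["stud","pan","pins","car"])
for n in("side","top"):
    x=camera(n);print(n,[fit(x,k) for k in("stud","pins","bus","bea","car","pan")])
E
```

```text
v 0.007 pos [0.4776 0.2655 0.2156] grip 0.7 0.0
stud (array([0.4021, 0.3322, 0.0906, 0.0124]), 700)
pan (array([0.412 , 0.3306, 0.0156, 0.0353]), 348)
pins (array([0.4619, 0.1821, 0.0995, 0.0132]), 535)
car (array([0.4627, 0.1823, 0.0441, 0.029 ]), 857)
side [(array([0.4022, 0.3329, 0.0898, 0.0126]), 130), (array([0.4616, 0.1824, 0.0985, 0.013 ]), 114), (array([0.5627, 0.3132, 0.052 , 0.0198]), 244), (array([0.6301, 0.1705, 0.0267, 0.0325]), 389), (array([0.4618, 0.1828, 0.0433, 0.0289]), 251), (array([0.4032, 0.3319, 0.014 , 0.0364]), 239)]
top [(array([0.3998, 0.3306, 0.0908, 0.0125]), 57), None, None, (array([0.6297, 0.1714, 0.0274, 0.0334]), 275), (array([0.4746, 0.1687, 0.0434, 0.0205]), 41), (array([0.3666, 0.3227, 0.015 , 0.0223]), 36)]
```

```bash
python3 -c "
from workcell import hand_in
print(hand_in())"
```

```text
the job is handed in; nothing more can be done
None
```

I handed the job in at about 41 s; the bearing, bush, spring and cup measured fully home, but the king pin is uncertain: it is upright, centred and released, yet stands on a hard floor about 10 mm up instead of 6 mm, right at the allowed limit, and pressing with 50 N did not move it.

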